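# Set the dyed lens blanks on the shade rack, palest to darkest

## Task

Four lens blanks have come back from the dye bath: put them on the grey shade rack in order of tint, the palest in the well beside the palest chip and so on to the darkest beside the darkest chip. Set each one down gently, dome up, so that it lies flat on the floor of its own well, and do not disturb the spray bottle or the loupe.

Things in the scene. Friction and masses are not known exactly. Their poses are not given: they have to be found in the camera images.
- lens_pale: Loose round tinted lens blank, the palest: clear straw yellow. All four are alike but for the tint: 41 mm across, straight vertical edge 12 mm high, gently domed top (17 mm at the centre), flat underside, 40 g. Origin at the centre of the underside, z up out of the dome; lies dome up on the table at the start.
- lens_light: Loose round tinted lens blank, the second: amber. All four are alike but for the tint: 41 mm across, straight vertical edge 12 mm high, gently domed top (17 mm at the centre), flat underside, 40 g. Origin at the centre of the underside, z up out of the dome; lies dome up on the table at the start.
- lens_medium: Loose round tinted lens blank, the third: mid brown. All four are alike but for the tint: 41 mm across, straight vertical edge 12 mm high, gently domed top (17 mm at the centre), flat underside, 40 g. Origin at the centre of the underside, z up out of the dome; lies dome up on the table at the start.
- lens_dark: Loose round tinted lens blank, the darkest: nearly black brown. All four are alike but for the tint: 41 mm across, straight vertical edge 12 mm high, gently domed top (17 mm at the centre), flat underside, 40 g. Origin at the centre of the underside, z up out of the dome; lies dome up on the table at the start.
- seat_pale: Well 1 of 4 from the pale end of the shade rack; flat chip of the pale tint beside it. Well 57 mm wide, 3 mm deep, floor white and flat, in a fixed grey bar 256 x 88 mm, top 14 mm above the table, turned any way. Origin: centre of the floor (11 mm above the table), z up, x along the row from pale to dark (62 mm a well), y towards the chips (40 x 16 mm, 40 mm from the well's centre, 1.5 mm proud).
- seat_light: Well 2 of 4 from the pale end of the shade rack; flat chip of the light tint beside it. Well 57 mm wide, 3 mm deep, floor white and flat, in a fixed grey bar 256 x 88 mm, top 14 mm above the table, turned any way. Origin: centre of the floor (11 mm above the table), z up, x along the row from pale to dark (62 mm a well), y towards the chips (40 x 16 mm, 40 mm from the well's centre, 1.5 mm proud).
- seat_medium: Well 3 of 4 from the pale end of the shade rack; flat chip of the medium tint beside it. Well 57 mm wide, 3 mm deep, floor white and flat, in a fixed grey bar 256 x 88 mm, top 14 mm above the table, turned any way. Origin: centre of the floor (11 mm above the table), z up, x along the row from pale to dark (62 mm a well), y towards the chips (40 x 16 mm, 40 mm from the well's centre, 1.5 mm proud).
- seat_dark: Well 4 of 4 from the pale end of the shade rack; flat chip of the dark tint beside it. Well 57 mm wide, 3 mm deep, floor white and flat, in a fixed grey bar 256 x 88 mm, top 14 mm above the table, turned any way. Origin: centre of the floor (11 mm above the table), z up, x along the row from pale to dark (62 mm a well), y towards the chips (40 x 16 mm, 40 mm from the well's centre, 1.5 mm proud).
- lens_cleaner: Bystander: small white spray bottle with a blue pump, 38 mm across, 125 mm tall, standing loose on the table. Origin at the centre of its foot. To be left alone.
- loupe: Bystander: black eye loupe, a short cup 38 mm across, 31 mm tall, standing loose on the table. Origin at the centre of its foot. To be left alone.
There are look-alikes about, which are no part of the job. Leave any turquoise look-alike of the lens_light alone.

How it is judged:
At the end, for the whole second after the job is handed in: Each of the four lens blanks lies at rest, dome up and flat (within 0.06 rad), on the floor of its own well (underside within 2 mm above the floor), its centre within 10 mm of the well's centre (horizontal distance between lens_pale and seat_pale below 0.01 m and z of lens_pale in the frame of seat_pale between -0.003 and 0.002 m and angle between each of lens_pale, lens_light, lens_medium, lens_dark's own z axis and vertical below 0.06 rad and linear speed of each of lens_pale, lens_light, lens_medium, lens_dark below 0.02 m/s and horizontal distance between lens_light and seat_light below 0.01 m and z of lens_light in the frame of seat_light between -0.003 and 0.002 m and horizontal distance between lens_medium and seat_medium below 0.01 m and z of lens_medium in the frame of seat_medium between -0.003 and 0.002 m and horizontal distance between lens_dark and seat_dark below 0.01 m and z of lens_dark in the frame of seat_dark between -0.003 and 0.002 m); the robot touches nothing.
It fails at once if a lens was dropped into its well (it fell at over 0.7 m/s, as from more than 25 mm) ((linear speed of lens_pale above 0.7 m/s and height (world z) of lens_pale below 0.06 m and horizontal distance between lens_pale and seat_pale below 0.05 m) or (linear speed of lens_light above 0.7 m/s and height (world z) of lens_light below 0.06 m and horizontal distance between lens_light and seat_light below 0.05 m) or (linear speed of lens_medium above 0.7 m/s and height (world z) of lens_medium below 0.06 m and horizontal distance between lens_medium and seat_medium below 0.05 m) or (linear speed of lens_dark above 0.7 m/s and height (world z) of lens_dark below 0.06 m and horizontal distance between lens_dark and seat_dark below 0.05 m)).
It fails at once if the spray bottle was pushed more than 20 mm or tipped (distance of lens_cleaner from where it was at the start of the episode above 0.02 m or angle between lens_cleaner's own z axis and vertical above 0.3 rad).
It fails at once if the loupe was pushed more than 20 mm or tipped (distance of loupe from where it was at the start of the episode above 0.02 m or angle between loupe's own z axis and vertical above 0.3 rad).
It also fails if it takes over 88 s, if anything falls off the work surface, if the arm or the gripper's body presses on something with over 40 N, if the wrist force passes 120 N, or if a joint passes its speed limit or range.

## Robot

A 6-joint arm with a two-finger parallel gripper is mounted at the origin on the work surface; the furniture and walls round the work are solid. World frame = base frame: x ahead of the robot, y to its left, z up, the work surface at z = 0. Lengths are in m, angles in rad, forces in N, time in s.
With the tool pointing down it reaches from about 0.3 to 0.775 m from the base axis. Payload 14.6 kg.
Tool frame: the origin (TCP) lies at the very end of the fingers, on their centre line; the grasp point (between the pads) lies 19 mm behind it; z points along the fingers, y is the direction in which the jaws open and shut (so a half turn about z gives the same grasp; the last joint's range is limited). The gripper opens to 94 mm and grips with 3 to 60 N. Pads are 16 mm wide; open, the fingers measure 119 mm over their backs; the gripper's body (75 mm by 177 mm) begins 78 mm behind the grasp point.
Start: joints at [-0.067, 0.3, 1.521, -0, 1.321, -0.067], TCP at [0.55, -0, 0.205] pointing down, gripper open.
Joint ranges: [-3.03, 3.03], [-0.79, 2.21], [0.23, 2.52], [-1.04, 4.18], [0, 3.07], [-2.55, 2.55]. Speed limits (rad/s): [2.22, 2.22, 2.57, 3.14, 3.14, 3.14].

## Interface

Orientations are given as [roll, pitch, yaw] about the fixed x, y, z axes, in that order (R = Rz(yaw) Ry(pitch) Rx(roll)).
In Python, from station import get_obs, vision, hand_in gives the robot as it stands.
- The arm moves only by the tool play_rows, never from a script. Its argument "moves" is a list of rows, each an object with "claw": the opening, from 0 (shut) to 1 (fully open); "linear": the shift along the tool's x, y, z in mm, a list of three; "turn": the turn, a rotation vector about the tool's x, y, z in rad, a list of three. In form: [{"claw": claw, "linear": [tx, ty, tz], "turn": [ax, ay, az]}, ...]. A call has 1 to 8 rows; each row is the pose to reach, as a shift and turn from the pose measured when the call began, along the tool's axes at that moment; what a row does not reach only later rows make up. A row lasts 1/8 s, in which the tool goes at most 62.5 mm and 10.7 degrees, less where a joint would pass 70% of its speed; a pose out of reach is approached as far as the arm can. A call with a gripper value outside its range is refused whole. The fingers move at their own pace and stop on an object; "force" is the grip in N (left out, the last holds). Time passes only in rows, so rows that repeat a pose let the fingers close. It gives the time, the measured TCP pose, the force and the opening at its end, in the units of the state.
- get_obs(): the state, without advancing time (a new reading comes with each control period).
- vision.camera(name): name is "scene" or "side" or "wrist"; returns the picture (420x560x3 uint8, blue, green, red); there is no depth.
- vision.camera_info(name): a dict with "camera_matrix" (3x3 intrinsics, pixels), "rvec" (rotation vector, rad) and "tvec" (3), from world to camera coordinates, as OpenCV has them; the wrist camera has in their place "mount" (4x4, takes a point from camera to tool coordinates, whose origin is the TCP and whose axes are the flange's). Camera axes: x right, y down, z forward; pixel columns grow to the right and rows downward; lengths in m; the calibration is good to about 2 mm. A picture is of the moment at which its call begins: read the wrist's pose just before it. camera_info takes no time and is no camera call.
- hand_in(): hands the job in, once; it reports no verdict.
The state is a dict: "time_s": time; "qpos": joint angles; "joint_vel": joint speeds; "tau": joint torques, N m; "ee_pos": TCP position; "eef_rot": TCP orientation; "force": force on the tool from outside, world axes, zero at the start; "moment": the same for the moment, N m; "grip_width": finger opening in m.
Only numpy, scipy, OpenCV 4.12 (cv2) and the standard library are available. Lean on these libraries where they do the work, as an engineer would, in place of code of your own. Each camera call takes 0.05 s, during which the arm holds its last target.

## Working session

There is one attempt and no reset: what is moved stays moved. The work goes in short steps, Python scripts to look and compute and a tool call to move; the robot and the scene stay as the last step left them, time stands still between calls to the robot, and variables do not carry over. Pictures are saved under pics/ and viewed, and the job is handed in when it is done.

Besides the shell and the picture viewer there is one more tool, called after "Emit:" in YAML: its name, and indented under it one key for each argument. play_rows: Moves the arm, as the interface text tells. Its arguments: {"type":"object","properties":{"moves":{"type":"array","items":{"type":"object","properties":{"claw":{"type":"number"},"linear":{"type":"array","items":{"type":"number"}},"turn":{"type":"array","items":{"type":"number"}}}}},"force":{"type":"number"}},"required":["moves"]}

```bash
mkdir -p pics; ls
python3 - <<'E'
from station import get_obs, vision
import cv2
o=get_obs();print(o)
for n in("scene","side","wrist"):
    cv2.imwrite(f"pics/{n}0.png",vision.camera(n));print(n,vision.camera_info(n))
E
```

```text
pics
{'time_s': 0.0, 'qpos': array([-6.65696380e-02,  3.00466213e-01,  1.52155850e+00, -3.19152077e-05,
        1.32067560e+00, -6.66163945e-02]), 'joint_vel': array([ 7.73521068e-04,  7.35231180e-05, -2.33350113e-04, -1.37829365e-03,
        3.53487417e-05, -3.56501992e-04]), 'tau': array([-1.53750298e-03, -5.31805658e+01, -3.52735734e+01,  7.07558286e-02,
        2.43994006e-02, -4.79655944e-05]), 'ee_pos': array([5.49752436e-01, 2.18831192e-05, 2.04898557e-01]), 'eef_rot': array([-3.14048539e+00, -4.28888736e-05,  1.57085098e+00]), 'force': array([ 0.02876313,  0.47904769, -0.01984367]), 'moment': array([-0.01914539, -0.00641333, -0.00873939]), 'grip_width': 0.09399274600322753}
scene {'camera_matrix': array([[424.7772139 ,   0.        , 277.96886724],
       [  0.        , 424.7772139 , 217.13647849],
       [  0.        ,   0.        ,   1.        ]]), 'rvec': array([ 2.22359091, -0.85621901,  0.3536809 ]), 'tvec': array([-0.48001028,  0.24046504,  0.95764172])}
side {'camera_matrix': array([[458.29865683,   0.        , 275.74145761],
       [  0.        , 458.29865683, 210.07605216],
       [  0.        ,   0.        ,   1.        ]]), 'rvec': array([ 0.08272057, -2.66549991,  1.58000231]), 'tvec': array([0.54132707, 0.10938347, 1.03636263])}
wrist {'camera_matrix': array([[303.89459724,   0.        , 278.05655338],
       [  0.        , 303.89459724, 210.82361947],
       [  0.        ,   0.        ,   1.        ]]), 'mount': array([[ 3.79552962e-04, -9.62618742e-01, -2.70859769e-01,
         7.95246458e-02],
       [ 9.99999587e-01,  1.41825388e-04,  8.97250372e-04,
        -2.91414469e-04],
       [-8.25295232e-04, -2.70859997e-01,  9.62618398e-01,
        -1.79173086e-01],
       [ 0.00000000e+00,  0.00000000e+00,  0.00000000e+00,
         1.00000000e+00]])}
```

View pics/scene0.png

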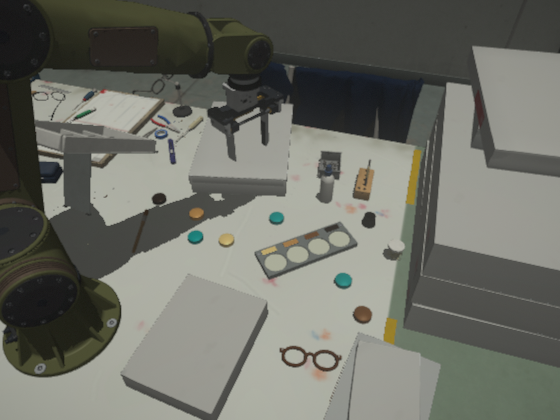

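View pics/side0.png

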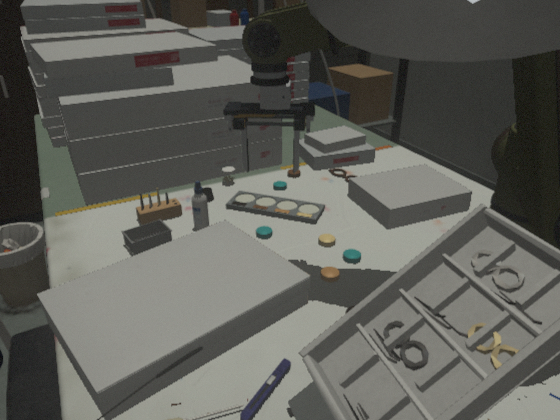

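View pics/wrist0.png

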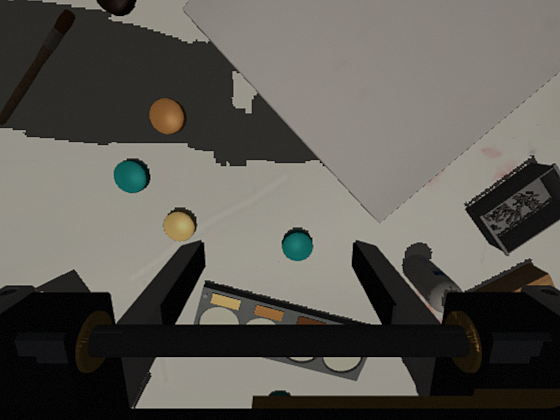

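```bash
cat > h.py <<'E'
import numpy as np, cv2
from scipy.spatial.transform import Rotation as Ro
from station import get_obs, vision
def cam(n,o=None):
    i=vision.camera_info(n);K=i["camera_matrix"]
    if n!="wrist":
        R=cv2.Rodrigues(i["rvec"])[0];return K,R.T,-R.T@i["tvec"]
    o=o or get_obs();M=i["mount"];R=Ro.from_euler("xyz",o["eef_rot"]).as_matrix()
    return K,R@M[:3,:3],R@M[:3,3]+o["ee_pos"]
def cast(c,uv,z):
    K,R,C=c;d=R@np.linalg.solve(K,[uv[0],uv[1],1.]);return C+d*(z-C[2])/d[2]
def proj(c,p):
    K,R,C=c;q=K@(R.T@(np.asarray(p)-C));return q[:2]/q[2]
E
python3 - <<'E'
from h import *
S=cam("scene");D=cam("side");W=cam("wrist")
for n,u in dict(pale=(227,239.5),amber=(196,213),dark=(159,198.5),med=(362.5,314),tq1=(195,237),tq2=(277,217),tq3=(343,281),loupe=(369,222),well1=(276,262),well4=(340,240),chip1=(269,251),chip4=(332,229),boxcorner=(267,290),boxcorner2=(190,277),slab=(195,185),slab2=(288,187)).items():
    p=cast(S,u,0.009); print(n,p.round(3),"side",proj(D,p).round(),"wrist",proj(W,p).round())
a=cv2.imread("pics/scene0.png");cv2.imwrite("pics/sz.png",cv2.resize(a[170:340,120:400],None,fx=2.85,fy=2.85,interpolation=cv2.INTER_CUBIC))
a=cv2.imread("pics/side0.png");cv2.imwrite("pics/dz.png",cv2.resize(a[150:330,130:410],None,fx=2.85,fy=2.85,interpolation=cv2.INTER_CUBIC))
E
```

```text
pale [ 0.422 -0.048  0.009] side [327. 239.] wrist [180. 227.]
amber [0.418 0.091 0.009] side [331. 273.] wrist [166. 115.]
dark [0.372 0.214 0.009] side [358. 313.] wrist [112.  -6.]
med [ 0.511 -0.436  0.009] side [295. 172.] wrist [255. 450.]
tq1 [0.364 0.017 0.009] side [354. 254.] wrist [129. 178.]
tq2 [ 0.576 -0.074  0.009] side [264. 231.] wrist [298. 246.]
tq3 [ 0.548 -0.345  0.009] side [282. 184.] wrist [277. 407.]
loupe [ 0.751 -0.259  0.009] side [209. 196.] wrist [413. 361.]
well1 [ 0.467 -0.192  0.009] side [309. 209.] wrist [220. 322.]
well4 [ 0.642 -0.25   0.009] side [246. 198.] wrist [340. 356.]
chip1 [ 0.478 -0.153  0.009] side [304. 216.] wrist [227. 298.]
chip4 [ 0.656 -0.208  0.009] side [239. 205.] wrist [352. 332.]
boxcorner [ 0.394 -0.241  0.009] side [335. 202.] wrist [172. 351.]
boxcorner2 [ 0.28  -0.086  0.009] side [385. 232.] wrist [ 76. 254.]
slab [0.485 0.194 0.009] side [299. 304.] wrist [218.  16.]
slab2 [ 0.686 -0.001  0.009] side [215. 246.] wrist [387. 192.]
```

View pics/sz.png

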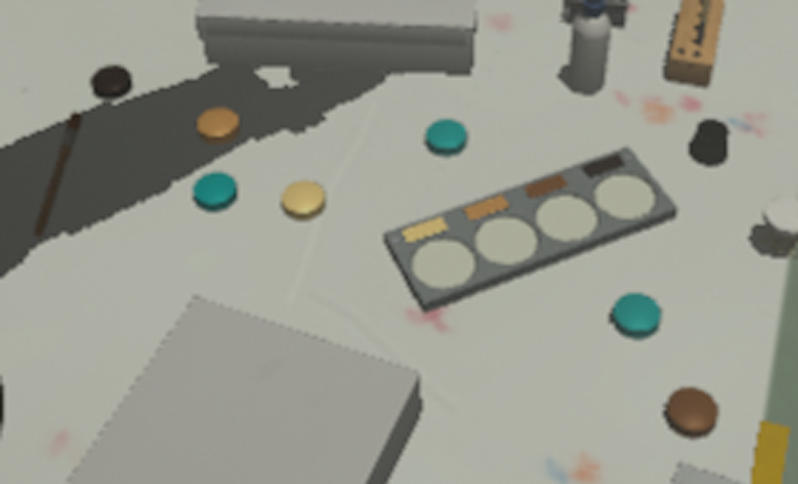

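View pics/dz.png

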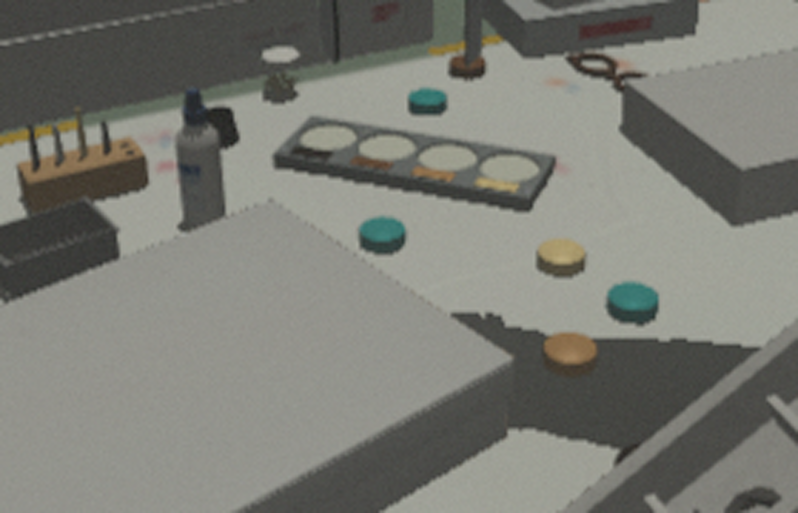

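```bash
python3 - <<'E'
from h import *
S=cam("scene");D=cam("side");
print(S[2],D[2])
for u in [(157,138),(157,153),(35,122),(30,135),(65,204),(90,204),(198,140),(195,178),(190,277),(267,290)]:
    print(u)
    for z in (0,.03,.06,.1,.2,.3,.4,.5,.6):
        p=cast(S,u,z);print("  ",p.round(3),proj(D,p).round())
E
python3 -c "
import cv2
a=cv2.imread('pics/scene0.png');cv2.imwrite('pics/sz2.png',cv2.resize(a[70:250,0:300],None,fx=2.6,fy=2.6,interpolation=cv2.INTER_CUBIC))"
```

```text
[ 0.01621082 -0.70011307  0.8455116 ] [0.47725829 0.89095038 0.59789563]
(157, 138)
   [0.534 0.501 0.   ] [258. 454.]
   [0.515 0.459 0.03 ] [273. 414.]
   [0.497 0.416 0.06 ] [287. 376.]
   [0.473 0.359 0.1  ] [305. 329.]
   [0.411 0.217 0.2  ] [343. 227.]
   [0.35  0.075 0.3  ] [375. 142.]
   [ 0.289 -0.067  0.4  ] [402.  70.]
   [ 0.228 -0.209  0.5  ] [425.   9.]
   [ 0.166 -0.351  0.6  ] [445. -43.]
(157, 153)
   [0.488 0.425 0.   ] [292. 409.]
   [0.472 0.385 0.03 ] [304. 374.]
   [0.455 0.345 0.06 ] [315. 342.]
   [0.433 0.292 0.1  ] [330. 301.]
   [0.377 0.159 0.2  ] [361. 211.]
   [0.321 0.026 0.3  ] [387. 133.]
   [ 0.265 -0.107  0.4  ] [410.  66.]
   [ 0.209 -0.24   0.5  ] [430.   8.]
   [ 0.153 -0.373  0.6  ] [448. -43.]
(35, 122)
   [0.257 0.89  0.   ] [ 652. 1095.]
   [0.249 0.833 0.03 ] [628. 917.]
   [0.24  0.777 0.06 ] [609. 775.]
   [0.229 0.702 0.1  ] [588. 625.]
   [0.2   0.514 0.2  ] [554. 369.]
   [0.172 0.326 0.3  ] [532. 209.]
   [0.143 0.137 0.4  ] [517.  98.]
   [ 0.115 -0.051  0.5  ] [506.  17.]
   [ 0.086 -0.239  0.6  ] [498. -44.]
(30, 135)
   [0.213 0.81
[... 1653 characters left out ...]
 277)
   [ 0.282 -0.079  0.   ] [384. 236.]
   [ 0.273 -0.101  0.03 ] [388. 221.]
   [ 0.264 -0.123  0.06 ] [392. 207.]
   [ 0.251 -0.152  0.1  ] [397. 187.]
   [ 0.219 -0.226  0.2  ] [409. 139.]
   [ 0.188 -0.299  0.3  ] [422.  91.]
   [ 0.156 -0.373  0.4  ] [434.  45.]
   [ 0.125 -0.446  0.5  ] [445.   1.]
   [ 0.094 -0.52   0.6  ] [457. -43.]
(267, 290)
   [ 0.398 -0.236 -0.   ] [334. 205.]
   [ 0.385 -0.252  0.03 ] [339. 193.]
   [ 0.371 -0.269  0.06 ] [344. 181.]
   [ 0.353 -0.291  0.1  ] [351. 164.]
   [ 0.308 -0.346  0.2  ] [369. 123.]
   [ 0.263 -0.401  0.3  ] [386.  82.]
   [ 0.217 -0.456  0.4  ] [404.  40.]
   [ 0.172 -0.51   0.5  ] [422.  -1.]
   [ 0.127 -0.565  0.6  ] [440. -43.]
```

View pics/sz2.png

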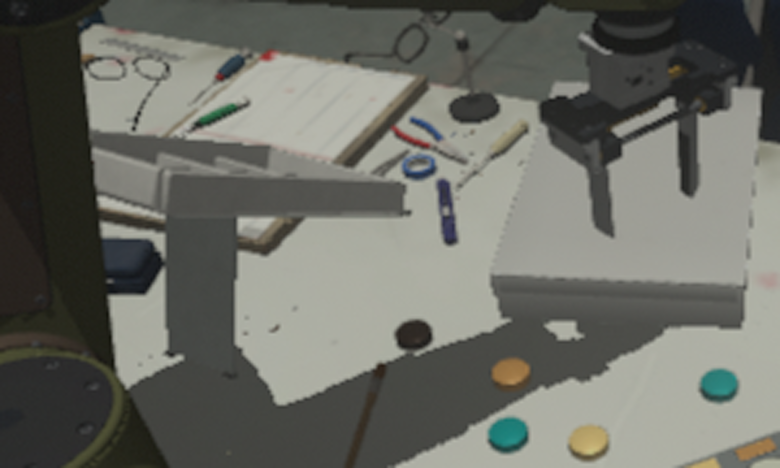

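Run:
```python
from h import *
S=cam("scene");D=cam("side");
for u in [(485,212),(303,355),(308,385)]:
    print(u)
    for z in (0,.03,.06,.1,.15,.2,.25,.3,.35,.4,.5):
        p=cast(D,u,z);print("  ",p.round(3),proj(S,p).round())
```

```text
(485, 212)
   [-0.004 -0.218  0.   ] [108. 397.]
   [ 0.02  -0.162  0.03 ] [102. 363.]
   [ 0.044 -0.106  0.06 ] [ 97. 329.]
   [ 0.076 -0.032  0.1  ] [ 90. 288.]
   [0.117 0.06  0.15 ] [ 82. 239.]
   [0.157 0.153 0.2  ] [ 74. 193.]
   [0.197 0.246 0.25 ] [ 67. 150.]
   [0.237 0.339 0.3  ] [ 60. 110.]
   [0.278 0.431 0.35 ] [54. 72.]
   [0.318 0.524 0.4  ] [48. 37.]
   [0.398 0.709 0.5  ] [ 38. -28.]
(303, 355)
   [0.474 0.317 0.   ] [171. 170.]
   [0.474 0.346 0.03 ] [164. 158.]
   [0.474 0.374 0.06 ] [158. 146.]
   [0.475 0.413 0.1  ] [149. 130.]
   [0.475 0.461 0.15 ] [137. 110.]
   [0.475 0.509 0.2  ] [126.  90.]
   [0.475 0.557 0.25 ] [114.  69.]
   [0.476 0.605 0.3  ] [103.  48.]
   [0.476 0.653 0.35 ] [91. 26.]
   [0.476 0.701 0.4  ] [78.  5.]
   [0.477 0.797 0.5  ] [ 53. -40.]
(308, 385)
   [0.465 0.38  0.   ] [158. 162.]
   [0.466 0.405 0.03 ] [152. 151.]
   [0.466 0.431 0.06 ] [146. 140.]
   [0.467 0.465 0.1  ] [138. 125.]
   [0.468 0.508 0.15 ] [128. 105.]
   [0.469 0.551 0.2  ] [118.  86.]
   [0.47  0.594 0.25 ] [107.  66.]
   [0.471 0.636 0.3  ] [97. 45.]
   [0.472 0.679 0.35 ] [86. 24.]
   [0.473 0.722 0.4  ] [74.  3.]
   [0.475 0.807 0.5  ] [ 52. -40.]
```

```bash
python3 -c "
import cv2
a=cv2.imread('pics/side0.png');cv2.imwrite('pics/dz2.png',cv2.resize(a[190:420,270:560],None,fx=2.6,fy=2.6,interpolation=cv2.INTER_CUBIC))"
```

```text
(no output)
```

View pics/dz2.png

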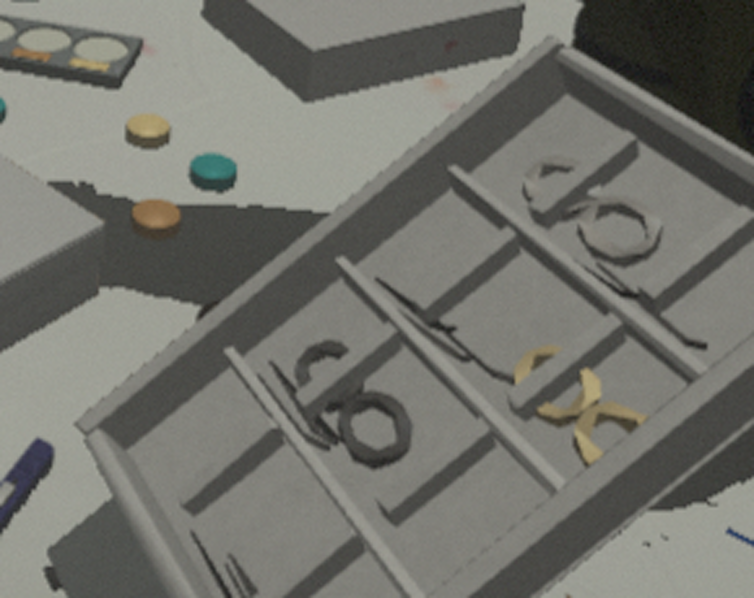

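Run:
```python
from h import *
S=cam("scene");D=cam("side");
def tri(a,b):
    A=[];B=[]
    for (K,R,C),u in((S,a),(D,b)):
        d=R@np.linalg.solve(K,[*u,1.]);d/=np.linalg.norm(d);P=np.eye(3)-np.outer(d,d);A.append(P);B.append(P@C)
    return np.linalg.solve(sum(A),sum(B)).round(3)
print("bottle foot",cast(S,(326,199),0),cast(D,(200,226),0),"top",tri((327,170),(198,184)))
print("loupe",cast(S,(369,220),.015),cast(D,(208,196),.015))
print("white thing",tri((396,246),(229,170)))
for n,u,v in [("med",(362,314),None),("stackfoot",(412,325),None),("box2 corner",(355,340),None)]: print(n,cast(S,u,0).round(3),proj(D,cast(S,u,0)).round())
print("box2",tri((355,340),(300,152)))
print("slab corner",tri((195,185),(309,277)),"slabtop",tri((288,182),(225,221)))
print("box1",tri((267,290),(349,190)),tri((190,277),(391,225)))
def seg(n,im,lo,hi,z,box=None):
    h=cv2.cvtColor(im,cv2.COLOR_BGR2HSV);m=cv2.inRange(h,lo,hi)
    k,l,s,c=cv2.connectedComponentsWithStats(m)
    for i in range(1,k):
        if 40<s[i,4]<1500: print(n,s[i],c[i].round(1),cast(S if n[0]=='S' else D,c[i],z).round(4))
a=cv2.imread("pics/scene0.png");b=cv2.imread("pics/side0.png")
seg("S warm",a,(5,90,60),(28,255,255),.009);seg("D warm",b,(5,90,60),(28,255,255),.009)
for n,im,u in(("S",a,(276,262)),("D",b,(306,212))):print(im[u[1],u[0]])
```

```text
bottle foot [ 7.39731947e-01 -1.08182860e-01 -1.11022302e-16] [ 0.74432687 -0.10495538  0.        ] top [ 0.736 -0.107  0.115]
loupe [ 0.75213899 -0.25693409  0.015     ] [ 0.75024827 -0.24517024  0.015     ]
white thing [ 0.709 -0.374  0.039]
med [ 0.516 -0.432  0.   ] [293. 175.]
stackfoot [ 0.577 -0.526  0.   ] [276. 163.]
box2 corner [ 0.454 -0.465  0.   ] [313. 171.]
box2 [ 0.468 -0.478  0.044]
slab corner [0.465 0.156 0.045] slabtop [ 0.662 -0.028  0.061]
box1 [ 0.367 -0.258  0.042] [ 0.27  -0.096  0.024]
S warm [406 150  16  55 425] [413.5 177.4] [ 1.0033 -0.2273  0.009 ]
S warm [355 168  19  25 294] [363.9 180.7] [ 0.878  -0.1352  0.009 ]
S warm [189 208  15  12 149] [196.1 213.4] [0.4172 0.0897 0.009 ]
S warm [305 232  14   7  52] [311. 235.] [ 0.5982 -0.1856  0.009 ]
S warm [219 234  15  13 135] [225.9 239.5] [ 0.4196 -0.0458  0.009 ]
S warm [283 239  15   8  66] [290.1 242.5] [ 0.5384 -0.1677  0.009 ]
S warm [262 247  14   8  56] [268.6 250.2] [ 0.479  -0.1498  0.009 ]
S warm [354 306  17  16 197] [362.4 313.6] [ 0.5123 -0.4353  0.009 ]
S warm [384 318  13  26 257] [390.  330.4] [ 0.524  -0.5036  0.009 ]
S warm [280 347  61  24 256] [309.1 357.8] [ 0.3467 -0.4297  0.009 ]
D warm [329  64  61  15 446] [360.   70.7] [ 0.1679 -1.9446  0.009 ]
D warm [ 55 195  86  21 253] [ 96.9 205.3] [ 1.048  -0.1853  0.009 ]
D warm [137 199  43  15 248] [157.6 206.4] [ 0.8786 -0.1879  0.009 ]
D warm [320 235  15   6  49] [326.7 237.1] [ 0.423  -0.0539  0.009 ]
D warm [321 267  18  11 164] [329.7 272. ] [0.4208 0.0869 0.009 ]
[154 172 170]
[139 155 153]
```

Emit:
play_rows:
  moves:
    - {"claw":0.7,"linear":[-60,3,0],"turn":[0,0,0]}
    - {"claw":0.7,"linear":[-120,6,0],"turn":[0,0,0]}
    - {"claw":0.7,"linear":[-180,10,0],"turn":[0,0,0]}
    - {"claw":0.7,"linear":[-190,10,0],"turn":[0,0,0]}
    - {"claw":0.7,"linear":[-190,10,0],"turn":[0,0,0]}
  force: 15

```text
time_s: 0.78
ee_pos: [0.5596, -0.19, 0.2046]
eef_rot: [-3.14, -0.001, 1.57]
force: [-0.3, 0.5, -0.2]
grip_width: 0.0658
```

Run:
```python
from h import *
o=get_obs();a=vision.camera("wrist");cv2.imwrite("pics/w1.png",a);b=vision.camera("scene");cv2.imwrite("pics/s1.png",b);np.save("w1.npy",np.r_[o["ee_pos"],o["eef_rot"]]);print(o["ee_pos"],o["eef_rot"],o["grip_width"],o["qpos"])
```

```text
[ 0.55960865 -0.18995476  0.20461273] [-3.14004929e+00 -5.16815306e-04  1.56991221e+00] 0.06582304616661264 [-3.89161569e-01  3.93254643e-01  1.39800952e+00 -1.08552151e-04
  1.35195263e+00 -3.88254203e-01]
```

View pics/w1.png

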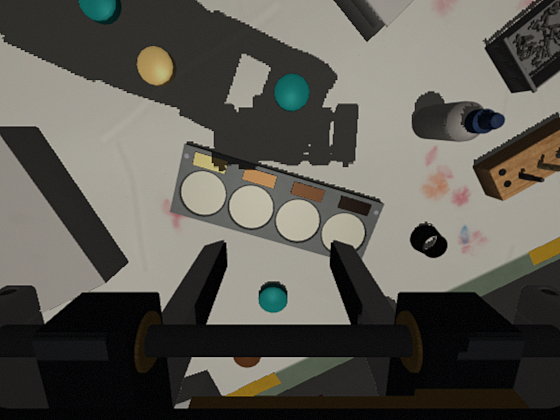

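View pics/s1.png

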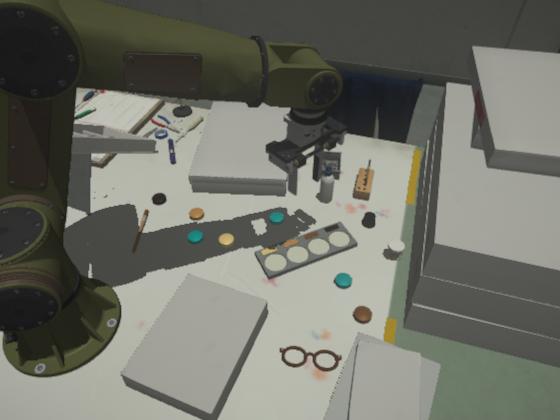

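Run:
```python
from h import *
v=np.load("w1.npy");o=dict(ee_pos=v[:3],eef_rot=v[3:])
W=cam("wrist",o);S=cam("scene");D=cam("side")
def wells(im,c,roi,thr):
    x0,y0,x1,y1=roi;g=cv2.cvtColor(im,cv2.COLOR_BGR2GRAY)[y0:y1,x0:x1]
    m=(g>thr).astype(np.uint8)
    k,l,s,ce=cv2.connectedComponentsWithStats(m)
    out=[]
    for i in range(1,k):
        if s[i,4]>80:
            cn=max(cv2.findContours((l==i).astype(np.uint8),0,1)[0],key=len);
            h=cv2.convexHull(cn)
            e=cv2.fitEllipse(cn)
            mo=ce[i]+[x0,y0];ee=np.array(e[0])+[x0,y0]
            print(s[i],ee.round(1),np.round(e[1],1),cast(c,mo,.0115).round(4),cast(c,ee,.0115).round(4))
a=cv2.imread("pics/w1.png")
wells(a,W,(170,140,385,260),130)
print();wells(cv2.imread("pics/scene0.png"),S,(255,225,357,275),130)
print();wells(cv2.imread("pics/side0.png"),D,(228,190,326,220),130)
# chips & lenses in wrist
def blobs(im,c,lo,hi,z,n):
    m=cv2.inRange(cv2.cvtColor(im,cv2.COLOR_BGR2HSV),lo,hi)
    k,l,s,ce=cv2.connectedComponentsWithStats(m)
    for i in range(1,k):
        if 80<s[i,4]<3000: print(n,s[i],ce[i].round(1),cast(c,ce[i],z).round(4))
blobs(a,W,(5,70,60),(28,255,255),.009,"w1")
o0=dict(ee_pos=[.549752,0.00002,.204899],eef_rot=[-3.140485,-.00004,1.57085])
b=cv2.imread("pics/wrist0.png");blobs(b,cam("wrist",o0),(5,70,60),(28,255,255),.009,"w0")
for u in((115,3),):print("dark w0",cast(cam("wrist",o0),u,.009))
a=cv2.imread("pics/scene0.png")
g=cv2.cvtColor(a,cv2.COLOR_BGR2GRAY);m=np.zeros_like(g);m[188:210,148:172]=(g[188:210,148:172]<60);k,l,s,ce=cv2.connectedComponentsWithStats(m);print(s,ce,[cast(S,c,.009).round(4) for c in ce[1:]])
```

```text
[  0   0  44  67 669] [164.1 125.9] [56.5 64.1] [ 0.4403 -0.1498  0.0115] [ 0.4249 -0.1109  0.0115]
[  89    0  126  120 3569] [460.5  96.7] [158.2 264.1] [ 0.6545 -0.1792  0.0115] [ 0.7693 -0.0787  0.0115]
[ 23  12  32  22 291] [205.9 162.2] [12.6 36.3] [ 0.4705 -0.1534  0.0115] [ 0.4715 -0.1535  0.0115]
[  12   31   44   44 1498] [203.2 192.4] [41.4 44.2] [ 0.4656 -0.1912  0.0115] [ 0.4656 -0.1912  0.0115]
[ 73  30  34  18 365] [260.1 177.8] [12.2 38.5] [ 0.5364 -0.1725  0.0115] [ 0.5371 -0.1727  0.0115]
[  59   46   44   42 1447] [250.8 206.3] [41.2 42.9] [ 0.5248 -0.2091  0.0115] [ 0.5248 -0.2091  0.0115]
[ 106   60   43   41 1396] [297.2 219.8] [40.2 42.4] [ 0.5839 -0.227   0.0115] [ 0.5839 -0.227   0.0115]
[   0   73  160   47 3555] [220.5 242.4] [ 38.4 179.3] [ 0.4935 -0.2584  0.0115] [ 0.4839 -0.2581  0.0115]
[ 152   73   43   36 1110] [342.9 230.5] [33.8 43.5] [ 0.6435 -0.2409  0.0115] [ 0.6434 -0.2416  0.0115]

[   0    0   74   30 1101] [279.4 235.4] [26.3 78.1] [ 0.5335 -0.129   0.0115] [ 0.533  -0.1317  0.0115]
[ 88   0  14  17 120] [351.8 230.2] [10.  19.1] [ 0.6906 -0.
[... 1740 characters left out ...]
.6 361. ] [ 0.5124 -0.4478  0.009 ]
w1 [225 372  57  25 609] [256.5 386.3] [ 0.5262 -0.4945  0.009 ]
w0 [149  98  35  37 998] [166.  115.8] [0.4174 0.0903 0.009 ]
w0 [163 211  32  30 720] [178.6 225.9] [ 0.4203 -0.0464  0.009 ]
w0 [526 274  29  14 190] [542.4 281.4] [ 0.9122 -0.1263  0.009 ]
w0 [210 293  31  17 315] [225.1 301.3] [ 0.4756 -0.1575  0.009 ]
w0 [254 305  30  17 303] [268.4 312.7] [ 0.536  -0.1759  0.009 ]
w0 [296 316  30   8 124] [307.8 320.9] [ 0.5921 -0.1892  0.009 ]
dark w0 [0.37414241 0.20609714 0.009     ]
[[     0      0    560    420 235088]
 [   153    194     13     10    112]] [[279.55750613 209.50518955]
 [158.79464286 198.60714286]] [array([0.3716, 0.2144, 0.009 ])]
```

Emit:
play_rows:
  moves:
    - {"claw":0.68,"linear":[50,-27,0],"turn":[0,0,0]}
    - {"claw":0.68,"linear":[100,-55,0],"turn":[0,0,0]}
    - {"claw":0.68,"linear":[150,-83,0],"turn":[0,0,0]}
    - {"claw":0.68,"linear":[200,-110,0],"turn":[0,0,0]}
    - {"claw":0.68,"linear":[250,-138,0],"turn":[0,0,0]}
    - {"claw":0.68,"linear":[300,-166,0],"turn":[0,0,0]}
    - {"claw":0.68,"linear":[340,-188,0],"turn":[0,0,0]}
    - {"claw":0.68,"linear":[340,-188,0],"turn":[0,0,0]}

```text
time_s: 1.88
ee_pos: [0.3698, 0.1537, 0.2056]
eef_rot: [-3.141, -0.001, 1.578]
force: [-0.1, 0.1, 0.4]
grip_width: 0.0638
```

```bash
cat > look.py <<'E'
import sys
from h import *
n=sys.argv[1];o=get_obs();a=vision.camera("wrist");cv2.imwrite(f"pics/{n}.png",a);np.save(n+".npy",np.r_[o["ee_pos"],o["eef_rot"]])
W=cam("wrist",o);print(o["time_s"],o["ee_pos"].round(4),o["eef_rot"].round(4),o["grip_width"],o["force"].round(1))
h=cv2.cvtColor(a,cv2.COLOR_BGR2HSV)
m=cv2.inRange(h,(5,70,60),(28,255,255));d=cv2.inRange(h,(0,0,0),(180,255,48))
for t,mm in(("warm",m),("dark",d)):
    k,l,s,ce=cv2.connectedComponentsWithStats(mm)
    for i in range(1,k):
        if 250<s[i,4]<6000: print(t,s[i],ce[i].round(1),a[int(ce[i][1]),int(ce[i][0])],cast(W,ce[i],.009).round(4))
E
python3 look.py w2
```

```text
1.875 [0.3698 0.1537 0.2056] [-3.1414e+00 -8.0000e-04  1.5777e+00] 0.06379209035685356 [-0.1  0.1  0.4]
warm [162 182  57  62 519] [189.9 212. ] [ 61  94 127] [0.2567 0.1252 0.009 ]
warm [300 225  31  29 702] [315.2 239.2] [ 92 143 192] [0.4192 0.0891 0.009 ]
dark [108  26  25  46 386] [120.5  45.7] [42 43 46] [0.193  0.3175 0.009 ]
dark [265 122  35  36 939] [281.8 139.7] [30 36 46] [0.3739 0.2168 0.009 ]
dark [212 153  43  30 371] [230.1 167.5] [ 5 14 27] [0.3103 0.1828 0.009 ]
```

View pics/w2.png

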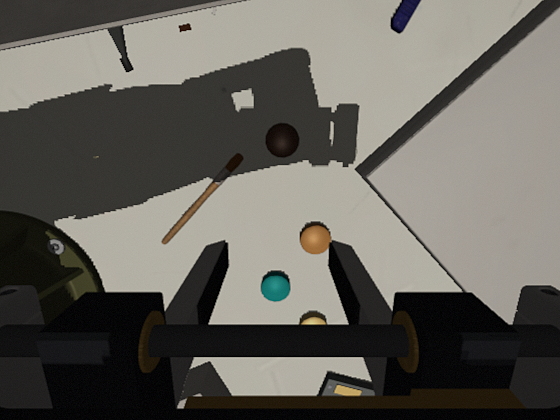

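Emit:
play_rows:
  moves:
    - {"claw":0.56,"linear":[30,2,40],"turn":[0,0,0]}
    - {"claw":0.56,"linear":[61,3,95],"turn":[0,0,0]}
    - {"claw":0.56,"linear":[61,3,140],"turn":[0,0,0]}
    - {"claw":0.56,"linear":[61,3,170],"turn":[0,0,0]}
    - {"claw":0.56,"linear":[61,3,170],"turn":[0,0,0]}

```text
time_s: 2.55
ee_pos: [0.3726, 0.2127, 0.0343]
eef_rot: [-3.138, 0.001, 1.576]
force: [-0.3, 0.2, 0.4]
grip_width: 0.0524
```

```bash
python3 look.py w3; python3 -c "
from h import *
cv2.imwrite('pics/s3.png',cv2.resize(vision.camera('scene')[100:300,80:350],None,fx=2.6,fy=2.6))"
```

```text
2.55 [0.3726 0.2127 0.0343] [-3.1380e+00  1.1000e-03  1.5759e+00] 0.0523896664760287 [-0.3  0.2  0.4]
warm [ 198  362  161   35 1532] [327.6 381.7] [ 96 161 217] [0.4142 0.0875 0.009 ]
dark [474   0  29  56 427] [485.4  30.2] [84 38 41] [0.4955 0.3476 0.009 ]
dark [  0  97  23  28 390] [  9.5 110.9] [34 35 38] [0.1998 0.3001 0.009 ]
dark [ 252  205   58   58 2221] [280.  233.7] [56 65 79] [0.3737 0.2178 0.009 ]
dark [  0 287  40  38 358] [ 19.8 310.3] [46 49 50] [0.1733 0.1536 0.009 ]
```

View pics/w3.png

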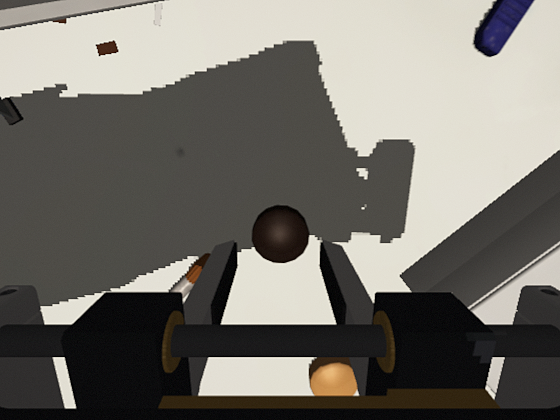

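View pics/s3.png

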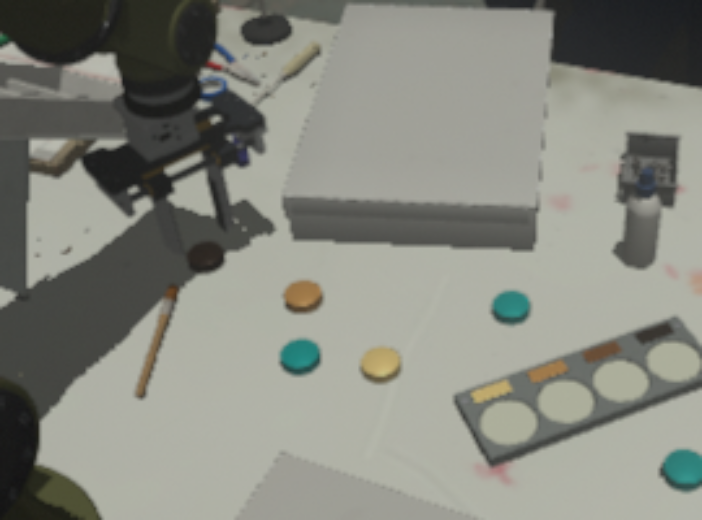

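Emit:
play_rows:
  moves:
    - {"claw":0.56,"linear":[4.5,1,14],"turn":[0,0,0]}
    - {"claw":0.56,"linear":[4.5,1,28.5],"turn":[0,0,0]}
    - {"claw":0.56,"linear":[4.5,1,28.5],"turn":[0,0,0]}
    - {"claw":0.3,"linear":[4.5,1,28.5],"turn":[0,0,0]}
    - {"claw":0.3,"linear":[4.5,1,28.5],"turn":[0,0,0]}
    - {"claw":0.3,"linear":[4.5,1,28.5],"turn":[0,0,0]}
    - {"claw":0.3,"linear":[4.5,1,28.5],"turn":[0,0,0]}
  force: 15

```text
time_s: 3.52
ee_pos: [0.3751, 0.2181, 0.0083]
eef_rot: [3.141, -0.001, 1.576]
force: [-0.1, -0.3, 1.1]
grip_width: 0.0399
```

Emit:
play_rows:
  moves:
    - {"claw":0.3,"linear":[0,0,-15],"turn":[0,0,0]}
    - {"claw":0.3,"linear":[0,0,-40],"turn":[0,0,0]}
    - {"claw":0.3,"linear":[0,0,-80],"turn":[0,0,0]}
    - {"claw":0.3,"linear":[0,0,-80],"turn":[0,0,0]}

```text
time_s: 4.03
ee_pos: [0.3764, 0.2186, 0.0915]
eef_rot: [3.136, -0.003, 1.576]
force: [-0.0, 0.7, -1.3]
grip_width: 0.0398
```

```bash
python3 look.py w4; python3 -c "
from h import *
cv2.imwrite('pics/d4.png',vision.camera('side'))
cv2.imwrite('pics/s4.png',cv2.resize(vision.camera('scene')[80:240,80:300],None,fx=3.5,fy=3.5))"
```

```text
4.025 [0.3764 0.2186 0.0915] [ 3.1356 -0.0034  1.5758] 0.0397513739100932 [-0.   0.7 -1.3]
warm [199 237  24  23 283] [210.4 247.8] [ 23  62 113] [0.3145 0.1892 0.009 ]
dark [421   0  44  81 350] [439.2  41. ] [29 11 12] [0.5012 0.3622 0.009 ]
dark [250 374  36  18 288] [267.8 380.6] [36 38  8] [0.3669 0.0383 0.009 ]
```

View pics/w4.png

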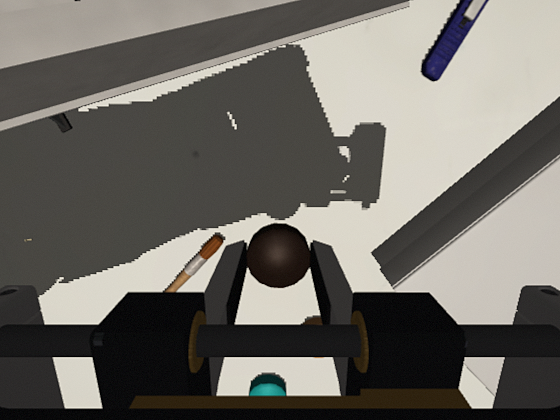

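View pics/s4.png

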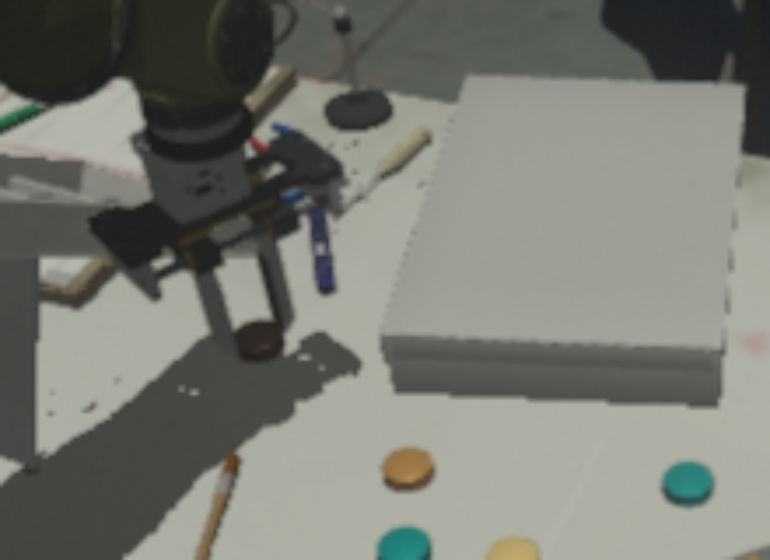

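```bash
cat > held.py <<'E'
import sys
from h import *
n=sys.argv[1];v=np.load(n+".npy");o=dict(ee_pos=v[:3],eef_rot=v[3:])
a=cv2.imread(f"pics/{n}.png");W=cam("wrist",o)
u0=proj(W,v[:3]+[0,0,.003]);x,y=map(int,u0)
R=Ro.from_euler("xyz",v[3:]).as_matrix()
h=cv2.cvtColor(a,cv2.COLOR_BGR2HSV)[...,1]
m=np.zeros(h.shape,np.uint8);m[y-60:y+60,x-60:x+60]=(h[y-60:y+60,x-60:x+60]>60)*1
k,l,s,c=cv2.connectedComponentsWithStats(m);i=1+s[1:,4].argmax()
p=cast(W,c[i],v[2]+.003);print("tcp px",u0.round(1),"blob",s[i],c[i].round(1),"tool off mm",(R.T@(p-v[:3])*1e3).round(1),"world",p.round(4))
E
python3 held.py w4
```

```text
tcp px [278.3 256.7] blob [ 227  224  103   92 3813] [278.  261.4] tool off mm [-3.3 -0.1 -3. ] world [0.3762 0.2154 0.0945]
```

Emit:
play_rows:
  moves:
    - {"claw":0.3,"linear":[-50,28,0],"turn":[0,0,0]}
    - {"claw":0.3,"linear":[-100,57,0],"turn":[0,0,0]}
    - {"claw":0.3,"linear":[-150,85,0],"turn":[0,0,0]}
    - {"claw":0.3,"linear":[-200,114,0],"turn":[0,0,0]}
    - {"claw":0.3,"linear":[-250,142,0],"turn":[0,0,0]}
    - {"claw":0.3,"linear":[-300,171,0],"turn":[0,0,0]}
    - {"claw":0.3,"linear":[-350,200,0],"turn":[0,0,0]}
    - {"claw":0.3,"linear":[-400,228,0],"turn":[0,0,0]}

```text
time_s: 5.18
ee_pos: [0.6049, -0.1826, 0.0864]
eef_rot: [-3.14, -0.002, 1.576]
force: [1.3, 0.3, -0.1]
grip_width: 0.0401
```

Emit:
play_rows:
  moves:
    - {"claw":0.3,"linear":[-40,24,0],"turn":[0,0,0]}
    - {"claw":0.3,"linear":[-63,37,15],"turn":[0,0,0]}
    - {"claw":0.3,"linear":[-63,37,40],"turn":[0,0,0]}
    - {"claw":0.3,"linear":[-63,37,40],"turn":[0,0,0]}
    - {"claw":0.3,"linear":[-63,37,40],"turn":[0,0,0]}

```text
time_s: 5.8
ee_pos: [0.6422, -0.2452, 0.0467]
eef_rot: [-3.14, -0.002, 1.576]
force: [-0.4, 0.7, -0.3]
grip_width: 0.0398
```

```bash
python3 look.py w5; python3 held.py w5; python3 -c "
from h import *
cv2.imwrite('pics/d5.png',cv2.resize(vision.camera('side')[130:250,180:360],None,fx=4,fy=4))
cv2.imwrite('pics/s5.png',cv2.resize(vision.camera('scene')[170:290,240:420],None,fx=4,fy=4))"
```

```text
5.8 [ 0.6422 -0.2452  0.0467] [-3.1402e+00 -1.7000e-03  1.5759e+00] 0.039757022922509745 [-0.4  0.7 -0.3]
warm [   0   85   60   42 1484] [ 29.1 105.7] [44 71 85] [ 0.4732 -0.1537  0.009 ]
warm [ 515  107   45   70 1918] [542.5 140.4] [40 62 81] [ 0.8257 -0.1747  0.009 ]
warm [  91  114   62   40 1387] [121.3 133.7] [25 46 68] [ 0.5331 -0.1717  0.009 ]
warm [423 136  38  37 634] [443.1 154.7] [170 194 230] [ 0.7581 -0.1849  0.009 ]
warm [267 244  20  20 271] [276.5 253.6] [54 64 77] [ 0.641  -0.2609  0.009 ]
dark [ 397  222   64   58 2319] [428.  250.7] [133 142 144] [ 0.7575 -0.2578  0.009 ]
tcp px [278.2 256.7] blob [ 227  223  103   93 3792] [278.  259.9] tool off mm [-2.2 -0.2 -3. ] world [ 0.6421 -0.2474  0.0497]
```

View pics/w5.png

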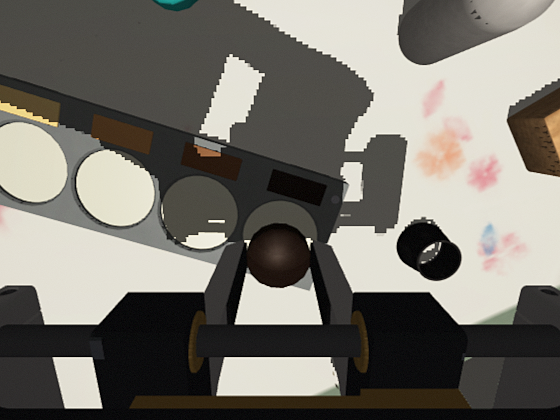

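View pics/d5.png

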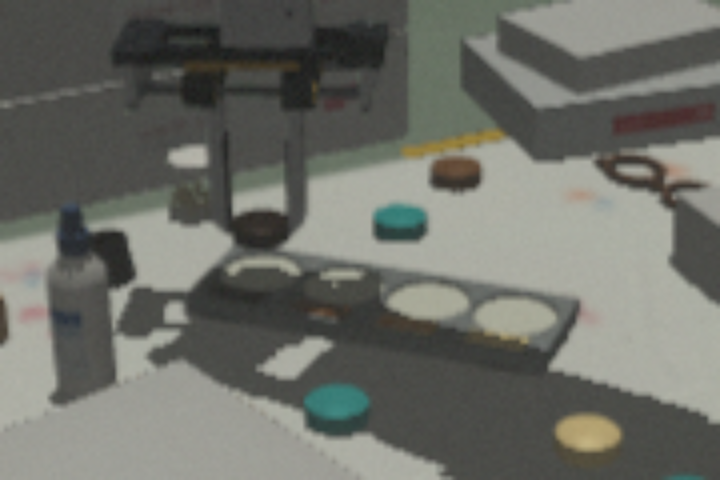

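View pics/s5.png

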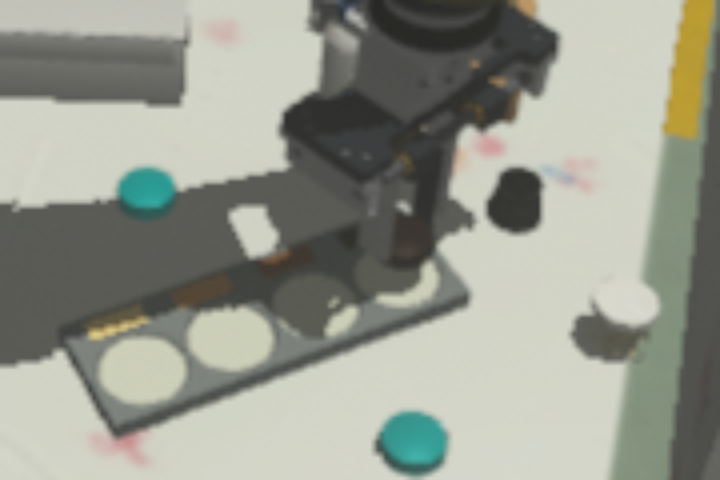

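```bash
python3 -c "
from h import *
v=np.load('w5.npy');W=cam('wrist',dict(ee_pos=v[:3],eef_rot=v[3:]))
for u in((199.5,212.5),(115,188),(32,163),(281,237)):print(cast(W,u,.013).round(4))
for p in((.465,-.192),(.524,-.2097),(.5835,-.2277),(.6425,-.2455)):print(proj(W,(*p,.013)).round(1))"
```

```text
[ 0.5847 -0.2271  0.013 ]
[ 0.5256 -0.2092  0.013 ]
[ 0.4702 -0.1918  0.013 ]
[ 0.6443 -0.2457  0.013 ]
[ 24.6 163.2]
[112.8 188.6]
[197.9 213.3]
[278.6 236.7]
```

Emit:
play_rows:
  moves:
    - {"claw":0.3,"linear":[0,1,10],"turn":[0,0,0]}
    - {"claw":0.3,"linear":[0,1,20],"turn":[0,0,0]}
    - {"claw":0.3,"linear":[0,1,26.5],"turn":[0,0,0]}
    - {"claw":0.3,"linear":[0,1,26.5],"turn":[0,0,0]}
    - {"claw":0.3,"linear":[0,1,26.5],"turn":[0,0,0]}

```text
time_s: 6.58
ee_pos: [0.6436, -0.2453, 0.0211]
eef_rot: [3.142, -0.001, 1.576]
force: [0.5, 0.0, -0.8]
grip_width: 0.04
```

Emit:
play_rows:
  moves:
    - {"claw":0.3,"linear":[0,0,2],"turn":[0,0,0]}
    - {"claw":0.3,"linear":[0,0,2],"turn":[0,0,0]}
    - {"claw":0.46,"linear":[0,0,2],"turn":[0,0,0]}
    - {"claw":0.54,"linear":[0,0,2],"turn":[0,0,0]}
    - {"claw":0.54,"linear":[0,0,2],"turn":[0,0,0]}
    - {"claw":0.54,"linear":[0,0,2],"turn":[0,0,0]}

```text
time_s: 7.32
ee_pos: [0.6436, -0.2453, 0.019]
eef_rot: [-3.142, -0.001, 1.576]
force: [-0.5, 0.8, 0.3]
grip_width: 0.0509
```

Emit:
play_rows:
  moves:
    - {"claw":0.54,"linear":[0,0,-40],"turn":[0,0,0]}
    - {"claw":0.6,"linear":[0,0,-95],"turn":[0,0,0]}
    - {"claw":0.6,"linear":[-45,-31,-100],"turn":[0,0,0]}
    - {"claw":0.6,"linear":[-90,-62,-100],"turn":[0,0,-0.08]}
    - {"claw":0.6,"linear":[-135,-93,-100],"turn":[0,0,-0.17]}
    - {"claw":0.6,"linear":[-175,-125,-100],"turn":[0,0,-0.17]}
    - {"claw":0.6,"linear":[-193,-131,-90],"turn":[0,0,-0.17]}
    - {"claw":0.6,"linear":[-193,-131,-90],"turn":[0,0,-0.17]}

```text
time_s: 8.32
ee_pos: [0.5132, -0.4393, 0.1077]
eef_rot: [-3.141, -0.002, 1.745]
force: [-0.2, 0.6, -0.4]
grip_width: 0.0564
```

```bash
python3 look.py w6;  python3 -c "
from h import *
cv2.imwrite('pics/d6.png',cv2.resize(vision.camera('side')[60:250,180:420],None,fx=3,fy=3))
cv2.imwrite('pics/s6.png',cv2.resize(vision.camera('scene')[170:380,240:440],None,fx=2.8,fy=2.8))"
```

```text
8.325 [ 0.5132 -0.4393  0.1077] [-3.1409e+00 -2.4000e-03  1.7445e+00] 0.05635868013425749 [-0.2  0.6 -0.4]
warm [ 56 113  97 115 966] [103.8 179.9] [171 179 193] [ 0.3493 -0.4364  0.009 ]
warm [ 257  190   43   40 1347] [278.2 209.6] [ 66  96 140] [ 0.5128 -0.4365  0.009 ]
warm [ 228  251   89   49 1966] [271.2 274.3] [ 38 145 184] [ 0.5176 -0.5044  0.009 ]
dark [356   0 135  76 986] [423.8  36.7] [32 32 32] [ 0.6048 -0.2712  0.009 ]
dark [ 458    0   62   46 1921] [486.5  16.3] [19 25 34] [ 0.6502 -0.2484  0.009 ]
dark [ 71 100  91 125 698] [119.3 158.4] [182 194 196] [ 0.3627 -0.4141  0.009 ]
dark [ 60 116  43  49 338] [ 71.4 142.9] [140 151 154] [ 0.32   -0.4077  0.009 ]
dark [107 181  42  44 280] [119.7 208.3] [100 109 119] [ 0.3647 -0.4613  0.009 ]
```

View pics/w6.png

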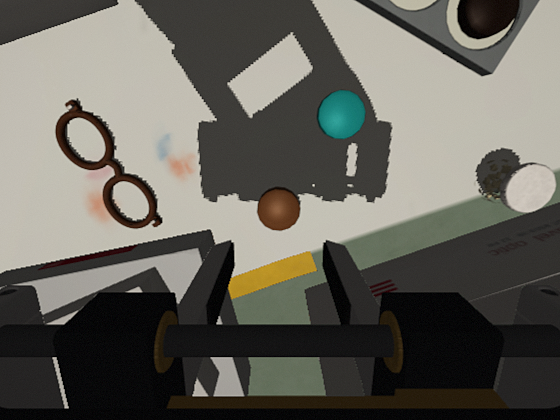

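View pics/d6.png

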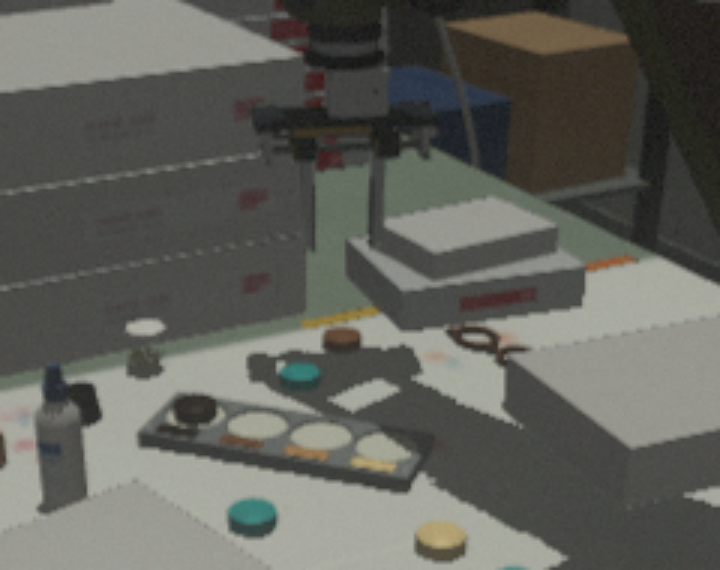

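View pics/s6.png

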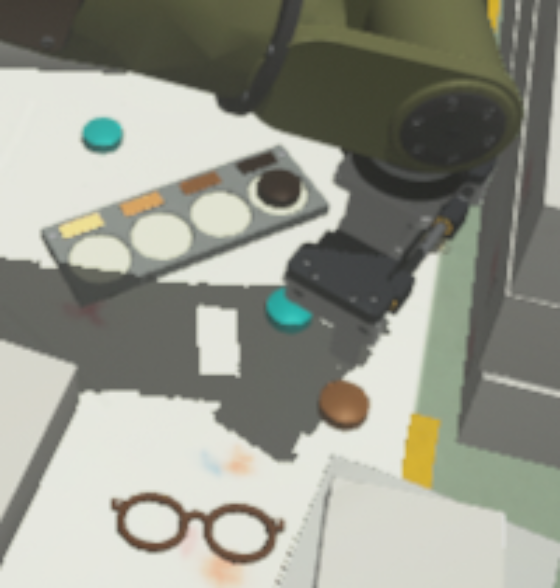

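Run:
```python
from h import *
S=cam("scene");D=cam("side")
def tri(a,b):
    A=[];B=[]
    for (K,R,C),u in((S,a),(D,b)):
        d=R@np.linalg.solve(K,[*u,1.]);d/=np.linalg.norm(d);P=np.eye(3)-np.outer(d,d);A.append(P);B.append(P@C)
    return np.linalg.solve(sum(A),sum(B)).round(3)
print(tri((240+335/2.8,170+478/2.8),(180+378/3,60+230/3)),tri((240+332/2.8,170+457/2.8),(180+346/3,60+240/3)))
print(tri((240+505/2.8,170+513/2.8),(180+490/3,60+197/3)), tri((240+505/2.8,170+513/2.8),(180+378/3,60+230/3)))
```

```text
[ 0.45  -0.498  0.089] [ 0.476 -0.482  0.079]
[ 0.396 -0.591  0.138] [ 0.483 -0.589  0.075]
```

Run:
```python
from h import *
S=cam("scene");D=cam("side")
def tri(a,b):
    A=[];B=[]
    for (K,R,C),u in((S,a),(D,b)):
        d=R@np.linalg.solve(K,[*u,1.]);d/=np.linalg.norm(d);P=np.eye(3)-np.outer(d,d);A.append(P);B.append(P@C)
    return np.linalg.solve(sum(A),sum(B)).round(3)
print(tri((240+335/2.8,170+478/2.8),(180+432/3,60+257/3)),tri((240+332/2.8,170+457/2.8),(180+408/3,60+292/3)),tri((240+505/2.8,170+513/2.8),(180+380/3,60+230/3)))
```

```text
[ 0.421 -0.493  0.077] [ 0.447 -0.472  0.046] [ 0.481 -0.589  0.075]
```

Emit:
play_rows:
  moves:
    - {"claw":0.6,"linear":[3,0,40],"turn":[0,0,0]}
    - {"claw":0.6,"linear":[3,0,80],"turn":[0,0,0]}
    - {"claw":0.6,"linear":[3,0,101],"turn":[0,0,0]}
    - {"claw":0.6,"linear":[3,0,101],"turn":[0,0,0]}
    - {"claw":0.3,"linear":[3,0,101],"turn":[0,0,0]}
    - {"claw":0.3,"linear":[3,0,101],"turn":[0,0,0]}
    - {"claw":0.3,"linear":[3,0,101],"turn":[0,0,0]}
    - {"claw":0.3,"linear":[3,0,101],"turn":[0,0,0]}

```text
time_s: 9.48
ee_pos: [0.5147, -0.4352, 0.0095]
eef_rot: [3.14, 0.001, 1.748]
force: [-1.0, 0.9, 6.9]
grip_width: 0.0399
```

Emit:
play_rows:
  moves:
    - {"claw":0.3,"linear":[0,0,-20],"turn":[0,0,0]}
    - {"claw":0.3,"linear":[0,0,-60],"turn":[0,0,0]}
    - {"claw":0.3,"linear":[0,0,-90],"turn":[0,0,0]}
    - {"claw":0.3,"linear":[0,0,-90],"turn":[0,0,0]}

```text
time_s: 9.98
ee_pos: [0.5155, -0.4361, 0.1035]
eef_rot: [3.136, 0.005, 1.747]
force: [-0.6, -1.1, -0.6]
grip_width: 0.0395
```

```bash
python3 look.py w7
```

```text
9.975 [ 0.5155 -0.4361  0.1035] [3.1364 0.0053 1.7474] 0.03948331096540055 [-0.6 -1.1 -0.6]
warm [  48  114   99  117 1111] [ 96.7 181.4] [173 182 197] [ 0.3489 -0.4354  0.009 ]
warm [ 240  227   72   72 3388] [275.2 260.4] [ 57  87 130] [ 0.5219 -0.4844  0.009 ]
dark [ 352    0  136   78 1039] [420.2  37.9] [33 34 34] [ 0.603  -0.2713  0.009 ]
dark [ 456    0   62   41 2015] [484.8  17.1] [21 26 35] [ 0.6491 -0.248   0.009 ]
dark [ 63 100  93 127 711] [112.3 160.1] [189 199 204] [ 0.3622 -0.4136  0.009 ]
dark [ 52 118  42  49 333] [ 63.5 145.2] [146 157 159] [ 0.3198 -0.4079  0.009 ]
dark [101 184  42  44 278] [113.4 211.5] [81 90 96] [ 0.3646 -0.4615  0.009 ]
dark [249 222  58  24 272] [277.9 228.6] [21 41 72] [ 0.5187 -0.4514  0.009 ]
```

View pics/w7.png

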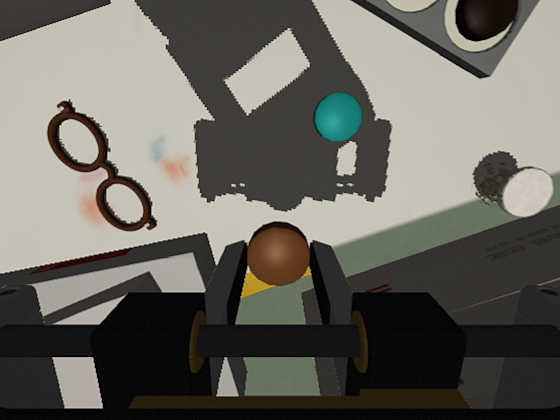

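Emit:
play_rows:
  moves:
    - {"claw":0.3,"linear":[45,24,0],"turn":[0,0,-0.15]}
    - {"claw":0.3,"linear":[90,48,0],"turn":[0,0,-0.3]}
    - {"claw":0.3,"linear":[135,72,0],"turn":[0,0,-0.45]}
    - {"claw":0.3,"linear":[175,94,0],"turn":[0,0,-0.6]}
    - {"claw":0.3,"linear":[193,104,20],"turn":[0,0,-0.61]}
    - {"claw":0.3,"linear":[193,104,50],"turn":[0,0,-0.61]}
    - {"claw":0.3,"linear":[193,104,50],"turn":[0,0,-0.61]}
    - {"claw":0.3,"linear":[193,104,50],"turn":[0,0,-0.61]}

```text
time_s: 11.02
ee_pos: [0.5836, -0.2277, 0.0515]
eef_rot: [3.14, 0.004, 2.357]
force: [0.2, -0.5, -0.8]
grip_width: 0.0395
```

```bash
python3 look.py w8;  python3 -c "
from h import *
v=np.load('w8.npy');W=cam('wrist',dict(ee_pos=v[:3],eef_rot=v[3:]))
for p in((.465,-.192),(.524,-.2097),(.584,-.2275),(.6435,-.2453)):print(proj(W,(*p,.013)).round(1))
cv2.imwrite('pics/d8.png',cv2.resize(vision.camera('side')[130:250,180:360],None,fx=4,fy=4))"
```

```text
11.025 [ 0.5836 -0.2277  0.0515] [3.1404 0.0042 2.357 ] 0.039513121919192234 [ 0.2 -0.5 -0.8]
warm [ 215    9   52   73 1706] [240.5  45.2] [45 68 82] [ 0.4747 -0.1532  0.009 ]
warm [ 264  103   45   62 1152] [285.4 132.4] [21 41 60] [ 0.5349 -0.1711  0.009 ]
warm [ 247  227   63   59 2891] [277.9 256.2] [ 61  94 142] [ 0.5984 -0.2419  0.009 ]
dark [249 221  60  25 334] [278.6 228.5] [21 41 73] [ 0.5823 -0.2251  0.009 ]
[188.9  78.3]
[236.1 160.9]
[278.  233.8]
[314.3 297.3]
```

View pics/w8.png

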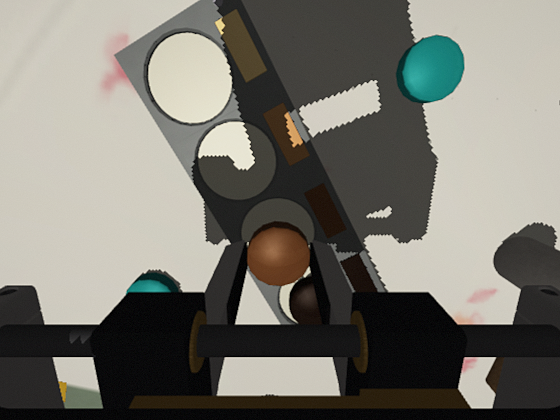

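View pics/d8.png

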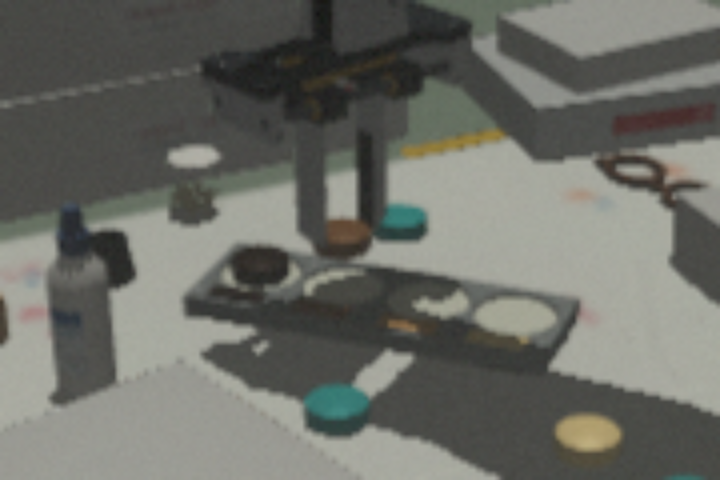

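Emit:
play_rows:
  moves:
    - {"claw":0.3,"linear":[0,0,12],"turn":[0,0,0]}
    - {"claw":0.3,"linear":[0,0,24],"turn":[0,0,0]}
    - {"claw":0.3,"linear":[0,0,30],"turn":[0,0,0]}
    - {"claw":0.3,"linear":[0,0,30],"turn":[0,0,0]}
    - {"claw":0.3,"linear":[0,0,30],"turn":[0,0,0]}

```text
time_s: 11.75
ee_pos: [0.5841, -0.228, 0.0222]
eef_rot: [3.14, 0.006, 2.357]
force: [0.2, -0.1, -1.4]
grip_width: 0.0398
```

Emit:
play_rows:
  moves:
    - {"claw":0.3,"linear":[0,0,2],"turn":[0,0,0]}
    - {"claw":0.3,"linear":[0,0,2],"turn":[0,0,0]}
    - {"claw":0.46,"linear":[0,0,2],"turn":[0,0,0]}
    - {"claw":0.52,"linear":[0,0,2],"turn":[0,0,0]}
    - {"claw":0.52,"linear":[0,0,2],"turn":[0,0,0]}
    - {"claw":0.52,"linear":[0,0,2],"turn":[0,0,0]}

```text
time_s: 12.5
ee_pos: [0.5841, -0.228, 0.0202]
eef_rot: [3.14, 0.006, 2.357]
force: [0.1, 0.2, -0.9]
grip_width: 0.0489
```

Emit:
play_rows:
  moves:
    - {"claw":0.52,"linear":[0,0,-50],"turn":[0,0,0]}
    - {"claw":0.6,"linear":[0,0,-95],"turn":[0,0,0]}
    - {"claw":0.6,"linear":[55,18,-100],"turn":[0,0,0]}
    - {"claw":0.6,"linear":[110,36,-100],"turn":[0,0,0]}
    - {"claw":0.6,"linear":[165,54,-100],"turn":[0,0,0]}
    - {"claw":0.6,"linear":[220,72,-100],"turn":[0,0,0]}
    - {"claw":0.6,"linear":[275,90,-100],"turn":[0,0,0]}
    - {"claw":0.6,"linear":[332,108,-100],"turn":[0,0,0]}

```text
time_s: 13.5
ee_pos: [0.424, 0.0847, 0.1188]
eef_rot: [3.139, 0.006, 2.356]
force: [0.8, 0.3, -0.9]
grip_width: 0.0566
```

Emit:
play_rows:
  moves:
    - {"claw":0.6,"linear":[0,0,0],"turn":[0,0,0]}

```text
time_s: 13.62
ee_pos: [0.4227, 0.0871, 0.119]
eef_rot: [3.139, 0.006, 2.361]
force: [0.0, -0.5, -0.2]
grip_width: 0.0565
```

```bash
python3 look.py w9;  python3 -c "
from h import *
cv2.imwrite('pics/s9.png',cv2.resize(vision.camera('scene')[130:310,150:400],None,fx=3,fy=3))"
```

```text
13.625 [0.4227 0.0871 0.119 ] [3.1389 0.006  2.3606] 0.05650815095489179 [ 0.  -0.5 -0.2]
warm [ 256  184   42   41 1315] [276.6 203.9] [ 89 140 188] [0.4191 0.0897 0.009 ]
warm [169 276  24  30 378] [179.9 287.4] [105 167 194] [ 0.4118 -0.0481  0.009 ]
dark [  86    0  203   60 2349] [209.4  43. ] [19 26 37] [0.2781 0.149  0.009 ]
dark [255 369  35  17 260] [273.2 375. ] [29 27  9] [ 0.5633 -0.0591  0.009 ]
```

View pics/w9.png

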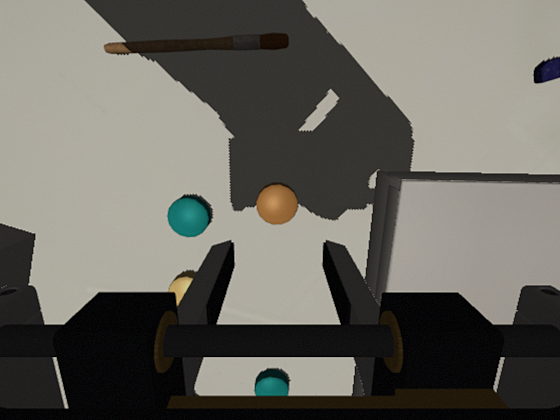

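View pics/s9.png

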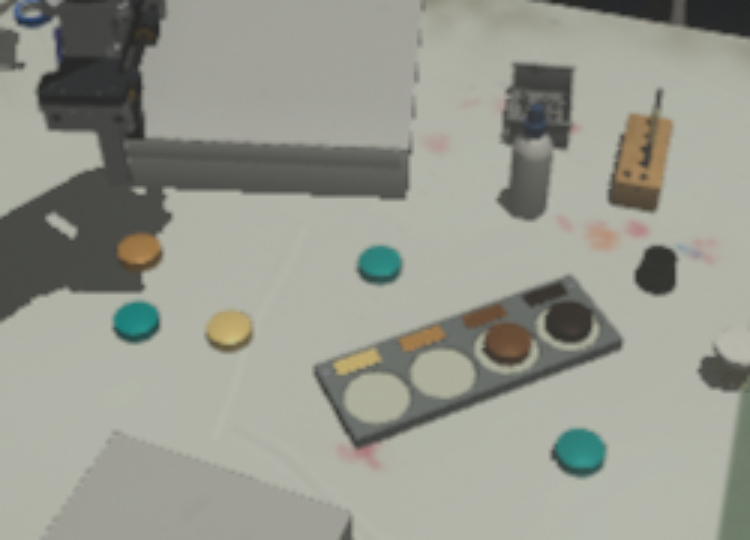

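Emit:
play_rows:
  moves:
    - {"claw":0.6,"linear":[4.5,-1,45],"turn":[0,0,0]}
    - {"claw":0.6,"linear":[4.5,-1,90],"turn":[0,0,0]}
    - {"claw":0.6,"linear":[4.5,-1,112],"turn":[0,0,0]}
    - {"claw":0.6,"linear":[4.5,-1,112],"turn":[0,0,0]}
    - {"claw":0.3,"linear":[4.5,-1,112],"turn":[0,0,0]}
    - {"claw":0.3,"linear":[4.5,-1,112],"turn":[0,0,0]}
    - {"claw":0.3,"linear":[4.5,-1,112],"turn":[0,0,0]}
    - {"claw":0.3,"linear":[4.5,-1,112],"turn":[0,0,0]}

```text
time_s: 14.72
ee_pos: [0.4218, 0.087, 0.008]
eef_rot: [3.137, 0.008, 2.358]
force: [0.2, -2.9, 7.9]
grip_width: 0.0401
```

Emit:
play_rows:
  moves:
    - {"claw":0.3,"linear":[0,0,-20],"turn":[0,0,0]}
    - {"claw":0.3,"linear":[0,0,-60],"turn":[0,0,0]}
    - {"claw":0.3,"linear":[0,0,-80],"turn":[0,0,0]}
    - {"claw":0.3,"linear":[0,0,-80],"turn":[0,0,0]}

```text
time_s: 15.22
ee_pos: [0.4218, 0.0874, 0.0892]
eef_rot: [3.135, 0.01, 2.358]
force: [-0.8, -0.1, -0.5]
grip_width: 0.04
```

```bash
python3 look.py w10
```

```text
15.225 [0.4218 0.0874 0.0892] [3.1349 0.01   2.3581] 0.04000310435830953 [-0.8 -0.1 -0.5]
warm [ 246  220   65   60 3076] [278.  249.4] [ 93 151 200] [0.4448 0.0658 0.009 ]
dark [  97   21  193   37 2832] [200.4  34. ] [18 31 39] [0.2782 0.1488 0.009 ]
dark [401 176 159  10 618] [488.4 180.1] [45 47 48] [0.5275 0.2403 0.009 ]
```

View pics/w10.png

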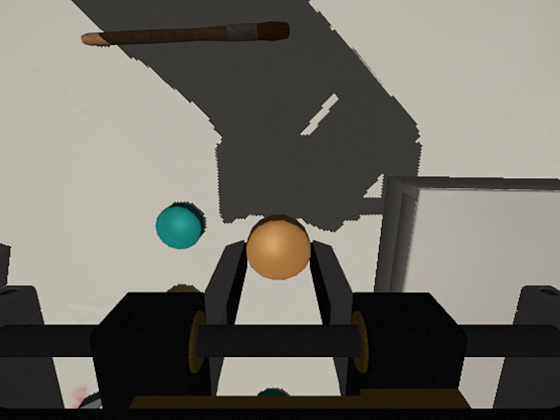

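Emit:
play_rows:
  moves:
    - {"claw":0.3,"linear":[-50,-24,0],"turn":[0,0,0]}
    - {"claw":0.3,"linear":[-100,-48,0],"turn":[0,0,0]}
    - {"claw":0.3,"linear":[-150,-72,0],"turn":[0,0,0]}
    - {"claw":0.3,"linear":[-200,-96,0],"turn":[0,0,0]}
    - {"claw":0.3,"linear":[-250,-120,0],"turn":[0,0,0]}
    - {"claw":0.3,"linear":[-287,-138,5],"turn":[0,0,0]}
    - {"claw":0.3,"linear":[-287,-138,38],"turn":[0,0,0]}
    - {"claw":0.3,"linear":[-287,-138,38],"turn":[0,0,0]}

```text
time_s: 16.27
ee_pos: [0.5256, -0.2125, 0.0485]
eef_rot: [3.139, 0.003, 2.358]
force: [-0.4, 0.7, 0.2]
grip_width: 0.0396
```

Emit:
play_rows:
  moves:
    - {"claw":0.3,"linear":[0,0,0],"turn":[0,0,0]}

```text
time_s: 16.4
ee_pos: [0.5257, -0.2122, 0.0488]
eef_rot: [3.139, 0.003, 2.358]
force: [-0.0, -0.5, -0.0]
grip_width: 0.0401
```

```bash
python3 look.py w11;  python3 -c "
from h import *
v=np.load('w11.npy');W=cam('wrist',dict(ee_pos=v[:3],eef_rot=v[3:]))
for p in((.465,-.192),(.5247,-.2095),(.584,-.2275),(.6435,-.2453)):print(proj(W,(*p,.013)).round(1))"
```

```text
16.4 [ 0.5257 -0.2122  0.0488] [3.1386e+00 2.6000e-03 2.3581e+00] 0.04009521439492753 [-0.  -0.5 -0. ]
warm [ 264   98   47   64 1392] [286.9 129.2] [40 63 75] [ 0.4761 -0.1534  0.009 ]
warm [ 246  220   65   60 3084] [278.  249.4] [ 93 153 203] [ 0.5356 -0.2214  0.009 ]
warm [342 254  38  38 834] [360.1 273.5] [ 31  58 100] [ 0.5964 -0.1897  0.009 ]
warm [291 282  31  43 914] [306.2 305.1] [ 41  70 112] [ 0.587  -0.2398  0.009 ]
warm [461 368  35  25 500] [478.  379.4] [155 173 198] [ 0.7502 -0.1834  0.009 ]
dark [430 119  36  56 363] [440.1 143.1] [63 67 15] [ 0.5591 -0.0834  0.009 ]
[236.6 158. ]
[279.  231.6]
[315.3 296.1]
[347.7 353.1]
```

View pics/w11.png

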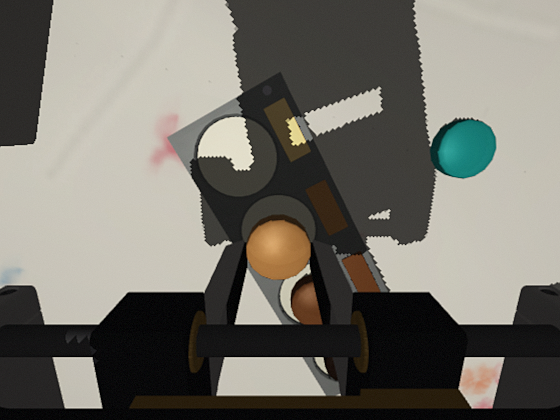

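Emit:
play_rows:
  moves:
    - {"claw":0.3,"linear":[-1.5,1.5,12],"turn":[0,0,0]}
    - {"claw":0.3,"linear":[-1.5,1.5,24],"turn":[0,0,0]}
    - {"claw":0.3,"linear":[-1.5,1.5,28.5],"turn":[0,0,0]}
    - {"claw":0.3,"linear":[-1.5,1.5,28.5],"turn":[0,0,0]}
    - {"claw":0.3,"linear":[-1.5,1.5,28.5],"turn":[0,0,0]}

```text
time_s: 17.08
ee_pos: [0.528, -0.2121, 0.0205]
eef_rot: [3.139, 0.003, 2.358]
force: [0.2, -0.9, -0.7]
grip_width: 0.0399
```

Emit:
play_rows:
  moves:
    - {"claw":0.3,"linear":[0,0,2],"turn":[0,0,0]}
    - {"claw":0.3,"linear":[0,0,2],"turn":[0,0,0]}
    - {"claw":0.46,"linear":[0,0,2],"turn":[0,0,0]}
    - {"claw":0.52,"linear":[0,0,2],"turn":[0,0,0]}
    - {"claw":0.52,"linear":[0,0,2],"turn":[0,0,0]}
    - {"claw":0.52,"linear":[0,0,2],"turn":[0,0,0]}

```text
time_s: 17.82
ee_pos: [0.5279, -0.2121, 0.0184]
eef_rot: [3.139, 0.003, 2.358]
force: [0.5, -0.8, 0.1]
grip_width: 0.0489
```

Emit:
play_rows:
  moves:
    - {"claw":0.52,"linear":[0,0,-50],"turn":[0,0,0]}
    - {"claw":0.6,"linear":[0,0,-90],"turn":[0,0,0]}
    - {"claw":0.6,"linear":[50,10,-95],"turn":[0,0,0]}
    - {"claw":0.6,"linear":[105,22,-95],"turn":[0,0,0]}
    - {"claw":0.6,"linear":[155,34,-90],"turn":[0,0,0]}
    - {"claw":0.6,"linear":[188,42,-80],"turn":[0,0,0]}
    - {"claw":0.6,"linear":[188,42,-80],"turn":[0,0,0]}
    - {"claw":0.6,"linear":[188,42,-80],"turn":[0,0,0]}

```text
time_s: 18.82
ee_pos: [0.4247, -0.0502, 0.0984]
eef_rot: [3.138, 0.004, 2.358]
force: [0.3, -0.4, -0.1]
grip_width: 0.0563
```

```bash
python3 look.py w12
```

```text
18.825 [ 0.4247 -0.0502  0.0984] [3.1382 0.0035 2.3583] 0.056295348047137025 [ 0.3 -0.4 -0.1]
warm [ 255  187   46   44 1483] [277.8 208.9] [129 189 196] [ 0.4213 -0.046   0.009 ]
warm [224 303  28  22 351] [237. 315.] [100 161 190] [ 0.4714 -0.1546  0.009 ]
warm [256 357  30  26 422] [271.  368.3] [ 53 100 145] [ 0.5425 -0.1771  0.009 ]
warm [219 371  39  25 803] [237.4 384.5] [ 61 107 152] [ 0.5317 -0.2185  0.009 ]
dark [188   0 112 220 641] [237.2 129. ] [154 164 166] [ 0.3467 -0.0207  0.009 ]
dark [299   0 120 226 629] [376.9 139.2] [44 47 49] [0.4374 0.0583 0.009 ]
dark [221 361  38  24 343] [242.3 369.5] [12 23 35] [ 0.5218 -0.2001  0.009 ]
```

View pics/w12.png

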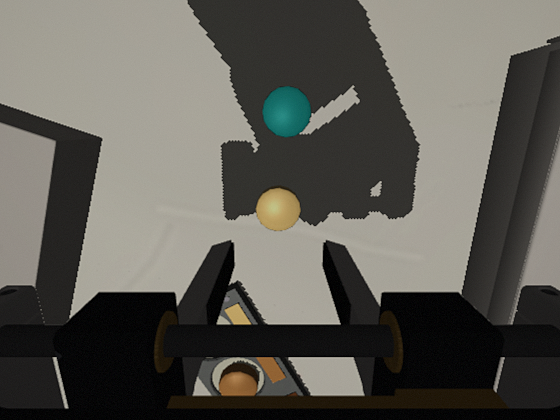

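Emit:
play_rows:
  moves:
    - {"claw":0.6,"linear":[6,0,45],"turn":[0,0,0]}
    - {"claw":0.6,"linear":[6,0,80],"turn":[0,0,0]}
    - {"claw":0.6,"linear":[6,0,91],"turn":[0,0,0]}
    - {"claw":0.6,"linear":[6,0,91],"turn":[0,0,0]}
    - {"claw":0.3,"linear":[6,0,91],"turn":[0,0,0]}
    - {"claw":0.3,"linear":[6,0,91],"turn":[0,0,0]}
    - {"claw":0.3,"linear":[6,0,91],"turn":[0,0,0]}
    - {"claw":0.3,"linear":[6,0,91],"turn":[0,0,0]}

```text
time_s: 19.88
ee_pos: [0.4216, -0.0463, 0.0082]
eef_rot: [3.137, 0.005, 2.358]
force: [-0.7, -0.9, 7.3]
grip_width: 0.0397
```

Emit:
play_rows:
  moves:
    - {"claw":0.3,"linear":[0,0,-20],"turn":[0,0,0]}
    - {"claw":0.3,"linear":[0,0,-60],"turn":[0,0,0]}
    - {"claw":0.3,"linear":[0,0,-80],"turn":[0,0,0]}
    - {"claw":0.3,"linear":[0,0,-80],"turn":[0,0,0]}

```text
time_s: 20.38
ee_pos: [0.4218, -0.0464, 0.0895]
eef_rot: [3.136, 0.008, 2.358]
force: [-0.2, -0.6, -1.0]
grip_width: 0.0394
```

```bash
python3 look.py w13
```

```text
20.375 [ 0.4218 -0.0464  0.0895] [3.1355 0.0076 2.3579] 0.039399620899565384 [-0.2 -0.6 -1. ]
warm [ 246  225   65   60 2978] [278.  254.8] [129 189 200] [ 0.4485 -0.0717  0.009 ]
warm [254 359  31  34 515] [268.9 375.3] [ 53 101 149] [ 0.5394 -0.1757  0.009 ]
warm [216 381  40  15 454] [235.5 389.3] [ 75 123 169] [ 0.5269 -0.214   0.009 ]
```

View pics/w13.png

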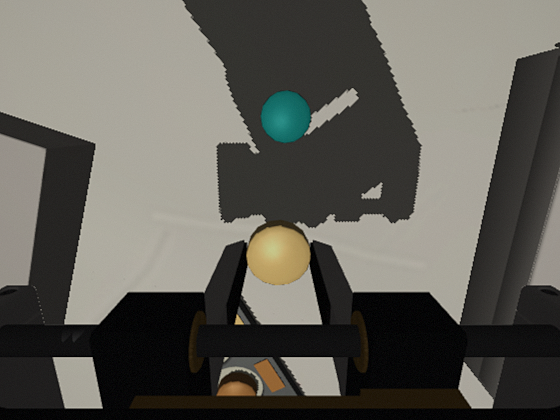

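Emit:
play_rows:
  moves:
    - {"claw":0.3,"linear":[-45,-24,0],"turn":[0,0,0]}
    - {"claw":0.3,"linear":[-90,-48,0],"turn":[0,0,0]}
    - {"claw":0.3,"linear":[-134,-72,5],"turn":[0,0,0]}
    - {"claw":0.3,"linear":[-134,-72,38],"turn":[0,0,0]}
    - {"claw":0.3,"linear":[-134,-72,38],"turn":[0,0,0]}
    - {"claw":0.3,"linear":[-134,-72,38],"turn":[0,0,0]}

```text
time_s: 21.18
ee_pos: [0.4656, -0.1915, 0.051]
eef_rot: [3.137, 0.005, 2.358]
force: [0.2, -0.4, -0.0]
grip_width: 0.0403
```

```bash
python3 look.py w14;  python3 -c "
from h import *
v=np.load('w14.npy');W=cam('wrist',dict(ee_pos=v[:3],eef_rot=v[3:]))
for p in((.4653,-.1917),(.5247,-.2095)):print(proj(W,(*p,.013)).round(1))"
```

```text
21.175 [ 0.4656 -0.1915  0.051 ] [3.1368 0.0055 2.3584] 0.040293101558624686 [ 0.2 -0.4 -0. ]
warm [ 304  183   41   55 1060] [323.9 210.1] [31 54 66] [ 0.4781 -0.1541  0.009 ]
warm [ 246  225   65   60 3001] [277.9 254.8] [145 210 218] [ 0.4795 -0.2046  0.009 ]
warm [339 253  38  40 840] [357.1 274.4] [ 64 117 169] [ 0.5368 -0.1716  0.009 ]
warm [ 290  282   32   43 1001] [305.6 304.9] [ 77 133 183] [ 0.5278 -0.2203  0.009 ]
dark [455 196  47  47 454] [468.6 212.5] [32 33  3] [ 0.5572 -0.0775  0.009 ]
[276.8 233.7]
[313.1 297.2]
```

View pics/w14.png

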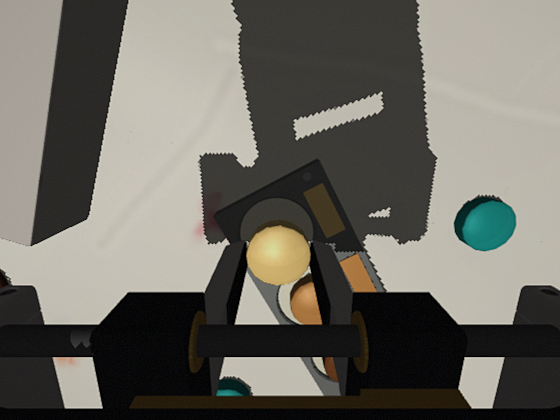

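Emit:
play_rows:
  moves:
    - {"claw":0.3,"linear":[0,0,12],"turn":[0,0,0]}
    - {"claw":0.3,"linear":[0,0,24],"turn":[0,0,0]}
    - {"claw":0.3,"linear":[0,0,30.5],"turn":[0,0,0]}
    - {"claw":0.3,"linear":[0,0,30.5],"turn":[0,0,0]}
    - {"claw":0.3,"linear":[0,0,30.5],"turn":[0,0,0]}

```text
time_s: 21.85
ee_pos: [0.4663, -0.1917, 0.0212]
eef_rot: [3.136, 0.007, 2.359]
force: [0.6, 0.2, -0.5]
grip_width: 0.0397
```

Emit:
play_rows:
  moves:
    - {"claw":0.3,"linear":[0,0,2],"turn":[0,0,0]}
    - {"claw":0.3,"linear":[0,0,2],"turn":[0,0,0]}
    - {"claw":0.46,"linear":[0,0,2],"turn":[0,0,0]}
    - {"claw":0.52,"linear":[0,0,2],"turn":[0,0,0]}
    - {"claw":0.52,"linear":[0,0,2],"turn":[0,0,0]}
    - {"claw":0.52,"linear":[0,0,2],"turn":[0,0,0]}

```text
time_s: 22.6
ee_pos: [0.4663, -0.1917, 0.0192]
eef_rot: [3.136, 0.007, 2.359]
force: [-0.4, 0.5, -0.6]
grip_width: 0.0486
```

Emit:
play_rows:
  moves:
    - {"claw":0.52,"linear":[0,0,-50],"turn":[0,0,0]}
    - {"claw":0.6,"linear":[0,0,-100],"turn":[0,0,0]}
    - {"claw":0.6,"linear":[0,0,-150],"turn":[0,0,0.15]}
    - {"claw":0.6,"linear":[-40,5,-180],"turn":[0,0,0.3]}
    - {"claw":0.6,"linear":[-80,10,-180],"turn":[0,0,0.45]}
    - {"claw":0.6,"linear":[-111,15,-180],"turn":[0,0,0.6]}
    - {"claw":0.6,"linear":[-111,15,-180],"turn":[0,0,0.75]}
    - {"claw":0.6,"linear":[-111,15,-180],"turn":[0,0,0.79]}

```text
time_s: 23.6
ee_pos: [0.554, -0.2593, 0.1995]
eef_rot: [3.134, 0.001, 1.566]
force: [0.3, 0.1, -0.0]
grip_width: 0.0563
```

Emit:
play_rows:
  moves:
    - {"claw":0.6,"linear":[0,0,0],"turn":[0,0,0]}
    - {"claw":0.6,"linear":[0,0,0],"turn":[0,0,0]}

```text
time_s: 23.85
ee_pos: [0.554, -0.2592, 0.1994]
eef_rot: [3.134, 0.001, 1.566]
force: [-0.6, 0.7, -0.4]
grip_width: 0.0566
```

```bash
python3 look.py w15; python3 -c "
from h import *
for n,(x,y,w,h) in dict(side=(180,150,180,120),scene=(240,160,180,140)).items():
  a=vision.camera(n);cv2.imwrite(f'pics/{n}15.png',a);cv2.imwrite(f'pics/{n}15z.png',cv2.resize(a[y:y+h,x:x+w],None,fx=4,fy=4))
v=np.load('w15.npy');a=cv2.imread('pics/w15.png');W=cam('wrist',dict(ee_pos=v[:3],eef_rot=v[3:]))
P=[(.4653,-.1917),(.5247,-.2095),(.584,-.2275),(.6435,-.2453)]
print([proj(W,(*p,.013)).round(1) for p in P])
h=cv2.cvtColor(a,cv2.COLOR_BGR2HSV);g=cv2.cvtColor(a,cv2.COLOR_BGR2GRAY)
for p in P:
  x,y=proj(W,(*p,.02)).astype(int);r=24
  m=np.zeros(g.shape,np.uint8);s=np.s_[y-r:y+r,x-r:x+r];m[s]=((h[s][...,1]>60)|(g[s]<60));Y,X=np.mgrid[:420,:560];m[(X-x)**2+(Y-y)**2>23**2]=0
  m=cv2.morphologyEx(m,cv2.MORPH_OPEN,np.ones((5,5),np.uint8))
  c=max(cv2.findContours(m,0,1)[0],key=cv2.contourArea);e=cv2.minEnclosingCircle(c);q=cast(W,e[0],.0235);print(np.round(e[0],1),e[1],q.round(4),'err mm',((q[:2]-p)*1e3).round(1))
"
```

```text
23.85 [ 0.554  -0.2592  0.1994] [3.1339e+00 6.0000e-04 1.5664e+00] 0.05658011248817879 [-0.6  0.7 -0.4]
warm [ 505   73   55   67 1829] [535.4 107.7] [ 75 117 156] [ 0.8547 -0.1613  0.009 ]
warm [190  90  35  24 303] [204.1 101. ] [30 50 59] [ 0.4713 -0.1527  0.009 ]
warm [435 115  26  27 416] [448.8 128.8] [135 150 172] [ 0.7572 -0.1846  0.009 ]
warm [ 182  117   36   38 1016] [199.4 135.5] [116 178 195] [ 0.4631 -0.191   0.009 ]
warm [ 234  134   36   36 1005] [251.7 151.3] [ 84 137 181] [ 0.5241 -0.2097  0.009 ]
warm [286 152  35  33 877] [303.3 168.1] [ 52  80 117] [ 0.5863 -0.2301  0.009 ]
warm [223 357  41  19 393] [239.2 363.4] [ 26 111 146] [ 0.4973 -0.5164  0.009 ]
dark [501   0  54  39 940] [526.   15.9] [71 47 35] [ 0.8233 -0.0675  0.009 ]
dark [482  16  24  32 359] [491.6  34. ] [15 10  4] [ 0.7892 -0.0848  0.009 ]
dark [ 423   22   51   54 1050] [441.8  49. ] [38 40 42] [ 0.7368 -0.0996  0.009 ]
dark [   0   59  121  171 5682] [ 55.5 143. ] [35 38 39] [ 0.2928 -0.1989  0.009 ]
dark [ 488   59   72   81 1191] [517.9  98. ] [18 26 34] [ 0.832  -0.1506  0.009 ]
dark [421 170  40  35 852] [439.6 188.2] [160 169 174] [ 0.7564 -0.2559  0.009 ]
dark [377 253  35  36 337] [391.4 269.4] [30 41 44] [ 0.7071 -0.3664  0.009 ]
[array([200.5, 136.2]), array([251.9, 151.5]), array([301.7, 166.4]), array([350.3, 180.8])]
[203. 134.] 22.36077880859375 [ 0.4708 -0.1889  0.0235] err mm [5.5 2.8]
[251. 151.] 22.8474178314209 [ 0.5245 -0.2081  0.0235] err mm [-0.2  1.4]
[301.5 163.1] 22.073936462402344 [ 0.5828 -0.2222  0.0235] err mm [-1.2  5.3]
[350. 179.] 20.61562728881836 [ 0.6405 -0.2412  0.0235] err mm [-3.   4.1]
```

View pics/w15.png

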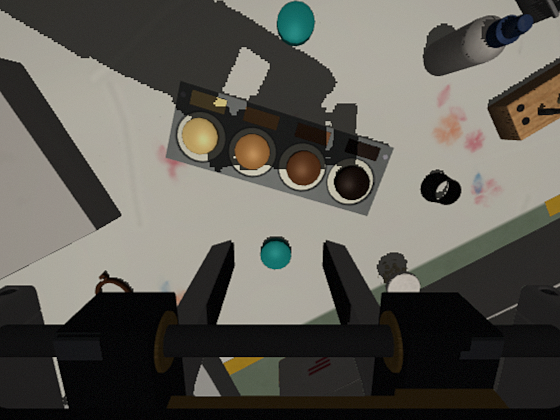

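View pics/scene15z.png

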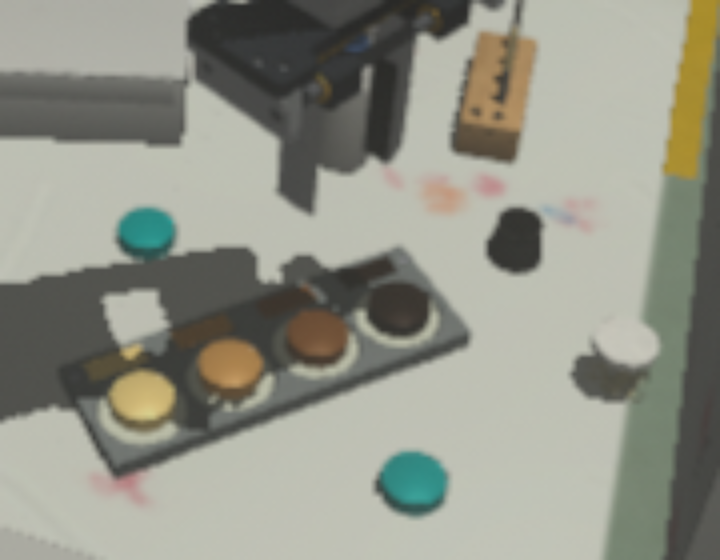

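View pics/side15z.png

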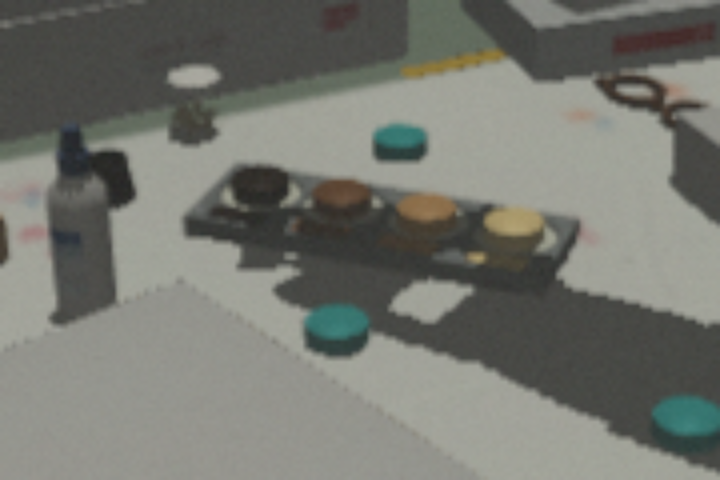

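```bash
python3 -c "
from h import *
v=np.load('w15.npy');a=cv2.imread('pics/w15.png');W=cam('wrist',dict(ee_pos=v[:3],eef_rot=v[3:]))
g=cv2.cvtColor(a,cv2.COLOR_BGR2GRAY);m=np.zeros(g.shape,np.uint8);m[158:206,328:378]=g[158:206,328:378]<42
m=cv2.morphologyEx(m,cv2.MORPH_OPEN,np.ones((5,5),np.uint8));k,l,s,c=cv2.connectedComponentsWithStats(m);print(s[1:],c[1:])
d=c[1+s[1:,4].argmax()]
P=[(.4653,-.1917),(.5247,-.2095),(.584,-.2275),(.6435,-.2453)]
for u,p in zip([(199.4,135.5),(251.7,151.3),(303.3,168.1),d],P):
  q=cast(W,u,.021);print(q.round(4),((q[:2]-p)*1e3).round(1))
cv2.imwrite('pics/w15z.png',cv2.resize(a[75:225,160:400],None,fx=3.3,fy=3.3))
"
```

```text
[[328 158  11   7  69]
 [334 165  35  35 940]] [[332.89855072 160.92753623]
 [351.30531915 181.81489362]]
[ 0.466  -0.1906  0.021 ] [0.7 1.1]
[ 0.5251 -0.2087  0.021 ] [0.4 0.8]
[ 0.5852 -0.2284  0.021 ] [ 1.2 -0.9]
[ 0.6428 -0.2451  0.021 ] [-0.7  0.2]
```

View pics/w15z.png

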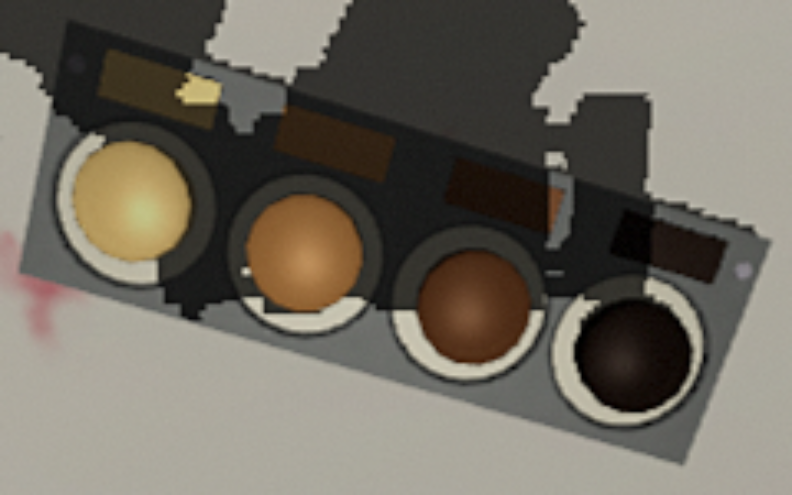

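All four lenses sit inside their wells in the right order, within about 1.5 mm of centre, and the gripper is clear. The bottle and loupe look where they were. I'm handing in.

```bash
python3 -c "
from station import hand_in
print(hand_in())"
```

```text
the job is handed in; nothing more can be done
None
```

All four lenses are on the shade rack in order of tint, each beside its matching chip, and I handed the job in at about 24 s of the 88 s. I lowered each one to the floor of its well before opening the gripper. I did not touch the turquoise look-alikes.

**Lens positions:** in the final wrist picture the pale, light, medium and dark lenses were about 1.3, 0.9, 1.5 and 0.7 mm from their well centres. The limit is 10 mm. In the final pictures all four lay dome up inside their rims. I judged flatness by eye rather than measuring it.

**Bystanders:** the spray bottle and loupe stood upright where they were before. The gripper was open and clear at about 0.2 m.

**Checks that disagreed:**
- My first fit of the final positions gave offsets of up to 6 mm because it also picked up the gripper's shadow. The figures above come from colour and brightness masks that leave the shadow out.
- The wrist force rose to 7–8 N while gripping the medium, light and pale lenses, with no visible effect.
- The gripper read 39.5–40 mm on lenses that are 41 mm across.

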